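Pin the length stop on the drilled fence

ROBOT

A 6-joint arm with a two-finger parallel gripper is mounted at the origin on the work surface. World frame = base frame: x ahead of the robot, y to its left, z up, the work surface at z = 0. Lengths are in m, angles in rad, forces in N, time in s.
With the tool pointing down it reaches from about 0.4 to 0.825 m from the base axis. Payload 7 kg.
Tool frame: the origin (TCP) lies at the very end of the fingers, on their centre line; the grasp point (between the pads) lies 19 mm behind it; z points along the fingers, y is the direction in which the jaws open and shut (so a half turn about z gives the same grasp; the last joint's range is limited). The gripper opens to 88 mm and grips with 3 to 60 N. Pads are 19 mm wide; open, the fingers measure 130 mm over their backs; the gripper's body (78 mm by 193 mm) begins 47 mm behind the grasp point.
Start: joints at [-0.814, 0.359, 0.012, 0, -1.224, -0.288], TCP at [0.305, -0.602, 0.188] pointing down, gripper open.
Joint ranges: [-3.07, 3.07], [-1.43, 2.12], [-1.02, 1.25], [-3.03, 1.67], [-3.05, -0], [-3.03, 3.03]. Speed limits (rad/s): [2.39, 2.39, 3.01, 3.14, 3.14, 3.14].

INTERFACE

Orientations are given as [roll, pitch, yaw] about the fixed x, y, z axes, in that order (R = Rz(yaw) Ry(pitch) Rx(roll)).
In Python, from station import arm gives the robot as it stands.
- The arm moves only by the shell command python3 -m inch 'ROWS' [FORCE]. ROWS is text: rows parted by semicolons, each of 7 numbers parted by spaces: the closure, from 0 (fully open) to 1 (shut), then the shift along the tool's x, y, z each as a share of 300 mm, from -1 to 1, then the turn, a rotation vector about the tool's x, y, z each as a share of 60 degrees, from -1 to 1. In form: grip tx ty tz rx ry rz; .... A call has 1 to 12 rows; each row is the pose to reach, as a shift and turn from the pose commanded when the call began, along the tool's axes at that moment; what a row does not reach only later rows make up. A row lasts 1/10 s, in which the tool goes at most 50 mm and 8.59 degrees, less where a joint would pass 70% of its speed; a pose out of reach is approached as far as the arm can. A call with a number of a shift or a turn outside -1 to 1 is refused whole. A call with a gripper value outside its range is refused whole. The fingers move at their own pace and stop on an object; FORCE is the grip in N (left out, the last holds). Time passes only in rows, so rows that repeat a pose let the fingers close. It gives the time, the measured TCP pose, the force and the opening at its end, in the units of the state.
- arm.get_state(): the state, without advancing time (a new reading comes with each control period).
- arm.grab_frame(name): name is "scene" or "top"; returns a dict with "img" (420x560x3 uint8, red, green, blue), "range_z" (420x560 float32, m along the optical axis (not along the pixel's ray), 0 where there is no reading), "fx", "fy", "cx", "cy" (pixels), "extrinsics" (4x4, takes a point from world to camera coordinates). Camera axes: x right, y up, looking along -z (the intrinsics and any distortion apply to the point x, -y, -z); pixel columns grow to the right and rows downward; lengths in m; the calibration is good to about 2 mm. A picture is of the moment at which its call begins.
- arm.job_done(): hands the job in, once; it reports no verdict.
The state is a dict: "t": time; "q": joint angles; "qd": joint speeds; "joint_efforts": joint torques, N m; "eef_pos": TCP position; "ee_rot": TCP orientation; "force": force on the tool from outside, world axes, zero at the start; "moment": the same for the moment, N m; "width": finger opening in m.
Only numpy, scipy, OpenCV 4.12 (cv2) and the standard library are available. Lean on these libraries where they do the work, as an engineer would, in place of code of your own. Each camera call takes 0.05 s, during which the arm holds its last target.

TASK

Clear the offcut off the fence board first and leave it lying in the green scrap tray. Then slide the yellow-topped stop along the fence to the hole marked by the red disc and push the blue-handled pin through the stop's eye and that hole, fully home with its handle up against the stop, and let go. Leave the other things on the bench where they are.

Things in the scene. Friction and masses are not known exactly. Their poses are not given: they have to be found in the camera images.
- fence: Fixed dark fence. Origin on the bench under the rail's middle. Board x -120 to 60, y +-180, 12 mm thick; on it a wooden rail along y, 22 mm thick (x +-11), 340 long, z 12 to 75. Three 13 mm holes cross the rail along x, axes at z 45, at y 0, -60, -120 mm, their 3 mm countersunk mouths on the -x side, facing the robot: pins go in towards +x.
- stop (a joint): Stop straddling the rail, 40 mm wide in y: aluminium front plate (fence x -20.5 to -12.5, z 20 to 75 mm) with a countersunk 13 mm eye at z 45; yellow cap block on top to hold (x +-20.5, z 76 to 105). Value in m, 0 to 0.3: its middle is at fence y = 0.150 - value (grows towards -y). 2.5 N friction keeps it where it is left; a firm side push in the eye still shifts it.
- stop_eye (a point): Centre of the stop's eye on the front (-x) face of its plate, 45 mm above the bench; moves with the stop; axes as the fence's.
- stop_cap (a point): Centre of the top of the stop's yellow cap, 105 mm above the bench; moves with the stop; axes as the fence's.
- red_tag: Red disc, 26 mm wide, 3 mm thick, fixed on the board behind the rail (+x side), 40 mm from the rail's mid-plane, level with the hole to use. Origin: middle of its underside, 12 mm above the bench; axes as the fence's. Two white discs mark the other two holes.
- red_hole (a point): Point on the axis of the marked hole at the middle of the rail's thickness, 45 mm above the bench; x is the hole's axis, pointing away from the mouth; axes as the fence's.
- pin: Loose pin lying on a fixed cork mat (220 x 200 x 4 mm). Square blue handle 80 x 28 x 28 mm (x +-40), origin in the middle of its underside; from its front end a bright round rod, 10 mm thick, 80 mm long, points along +x (x 40 to 120, axis at z 14), its last 7 mm tapering to 4.4 mm. 90 g, balanced near x 23. Home, the handle's front meets the stop's plate.
- pin_tip (a point): Centre of the rod's tip, 120 mm ahead of the pin's origin and 14 mm above its underside.
- pin_shoulder (a point): Centre of the handle's front end, where the rod begins: 40 mm ahead of the pin's origin, 14 mm above its underside.
- offcut: Loose pale wood offcut 34 x 34 x 60 mm, standing on end on the fence board (12 mm above the bench) in front of the marked hole, in the pin's way. Origin: middle of its underside; x and y square to its sides. About 45 g.
- offcut_mid (a point): Centre of the offcut, 30 mm above its underside.
- tray: Fixed green scrap tray, open on top, 150 x 150 x 45 mm, walls and floor 5 mm. Origin: middle of its underside, on the bench.
- glue: White glue bottle with an orange cap, 58 mm wide, 100 mm high, standing on the bench; origin under it. Leave alone.
- red_jar: Red paint jar with a pale label and white cap, 60 mm wide, 70 mm high; origin under it. Leave alone.
- ochre_jar: Amber jar with a pale label and white cap, 56 mm wide, 75 mm high; origin under it. Leave alone.
- brush_cup: Glass cup of brushes, 72 mm wide, brushes to 175 mm high; origin under it. Leave alone.
- filler: Grey can with a pale label, 66 mm wide, 110 mm high; origin under it. Leave alone.
- screwdriver: Screwdriver lying at the back of the bench. Leave alone.
- sander: Cork sanding block, 45 x 30 x 25 mm, on a corner of the cork mat; origin under it. Leave alone.
- wax_tin: Round brass-coloured tin, 38 mm wide, 25 mm high, on the fence board near its +y end; origin under it. Leave alone.

How it is judged:
On the way, in this order (a step that is already met when the one before it is completed fails the run):
1. the offcut lies in the scrap tray, let go (x of offcut_mid in the frame of tray between -0.07 and 0.07 m and y of offcut_mid in the frame of tray between -0.07 and 0.07 m and z of offcut_mid in the frame of tray between 0 and 0.05 m and linear speed of offcut below 0.03 m/s and contact force between the fingers and offcut below 0.1 N), for 0.2 s.
2. the pin is through the stop's eye and the marked hole, fully home (y of stop_eye in the frame of red_hole between -0.004 and 0.004 m and x of pin_shoulder in the frame of stop_eye between -0.005 and 0.003 m and x of pin_tip in the frame of red_hole above 0.04 m and y of pin_tip in the frame of red_hole between -0.01 and 0.01 m and z of pin_tip in the frame of red_hole between -0.012 and 0.012 m and angle between the x axis of pin and the x axis of red_hole, either way round below 0.2 rad), for 0.2 s.
At the end, for the whole second after the job is handed in: Offcut at rest in the tray. Stop's eye within 4 mm of the marked hole; pin through both, at most 5 mm short of the stop's plate, tip over 40 mm past the rail's middle and within 10 mm (height 12 mm) of the hole's axis, tilt under 0.2 rad, released, at rest. No bystander moved over 30 mm (all of step 1 and all of step 2 and linear speed of pin below 0.03 m/s and contact force between the fingers and pin below 0.1 N); the robot touches nothing.
It fails at once if one of the other things on the bench is moved more than 30 mm (distance of any of glue, red_jar, ochre_jar, brush_cup, filler, screwdriver, sander, wax_tin from where it was at the start of the episode above 0.03 m).
It also fails if it takes over 72 s, if anything falls off the work surface, if the arm or the gripper's body presses on something with over 40 N, if the wrist force passes 120 N, or if a joint passes its speed limit or range.

## Working session

There is one attempt and no reset: what is moved stays moved. The work goes in short steps, Python scripts to look and compute and a shell command to move; the robot and the scene stay as the last step left them, time stands still between calls to the robot, and variables do not carry over. Pictures are saved under pics/ and viewed, and the job is handed in when it is done.

```bash
ls; mkdir -p pics; cat > h.py <<'E'
import numpy as np, cv2
from station import arm
def snap(n,f):
    d=arm.grab_frame(n); cv2.imwrite(f'pics/{f}.png',cv2.cvtColor(d['img'],cv2.COLOR_RGB2BGR)); np.savez(f'/tmp/{f}.npz',**{k:d[k] for k in d}); return d
def load(f): return dict(np.load(f'/tmp/{f}.npz'))
def w(d,u,v,z=None):
    # world point from pixel; depth if z None else plane z
    E=d['extrinsics'];R=E[:3,:3];t=E[:3,3]
    ray=np.array([(u-d['cx'])/d['fx'],-(v-d['cy'])/d['fy'],-1.])
    c=-R.T@t; r=R.T@ray
    if z is None:
        s=d['range_z'][int(round(v)),int(round(u))]
    else: s=(z-c[2])/r[2]
    return c+s*r
def px(d,p):
    c=d['extrinsics'][:3,:3]@np.array(p)+d['extrinsics'][:3,3]
    return d['cx']+d['fx']*c[0]/-c[2], d['cy']+d['fy']*c[1]/c[2]
def crop(f,u0,v0,u1,v1,k,o):
    im=cv2.imread(f'pics/{f}.png')[v0:v1,u0:u1]; cv2.imwrite(f'pics/{o}.png',cv2.resize(im,None,fx=k,fy=k,interpolation=cv2.INTER_CUBIC))
E
python3 - <<'E'
from h import *
d=snap('top','top0'); e=snap('scene','sc0')
for x in (d,e): print(x['fx'],x['cx'],x['cy'],x['extrinsics'].round(3))
print(arm.get_state())
E
```

```text
pics
417.08387355154144 285.8536118403442 211.49740114133382 [[ 0.02  -0.999  0.031  0.004]
 [ 0.998  0.022  0.065 -0.553]
 [-0.066  0.03   0.997 -1.098]
 [ 0.     0.     0.     1.   ]]
490.91794828783037 280.87065246159324 217.8944434395409 [[-0.865  0.501  0.002  0.457]
 [-0.358 -0.622  0.697  0.153]
 [ 0.351  0.602  0.717 -1.409]
 [ 0.     0.     0.     1.   ]]
{'t': 0.1, 'q': array([-8.13931872e-01,  3.59274852e-01,  1.11481776e-02, -3.35188302e-04,
       -1.22406468e+00, -2.88082007e-01]), 'qd': array([ 0.0001585 , -0.00182549,  0.00204419,  0.00276347,  0.00155123,
       -0.00185024]), 'joint_efforts': array([-4.76956266e-04, -5.84165311e+01,  2.93751258e+01,  7.01552153e+00,
        1.01535057e-02, -4.69321947e-05]), 'eef_pos': array([ 0.30471695, -0.60176013,  0.18763673]), 'ee_rot': array([ 3.14016558e+00, -9.42535892e-05, -2.67292426e+00]), 'force': array([-0.28496369,  0.52126389, -0.64472464]), 'moment': array([0.00202799, 0.0289565 , 0.00819115]), 'width': 0.08758221390629549}
```

View pics/top0.png

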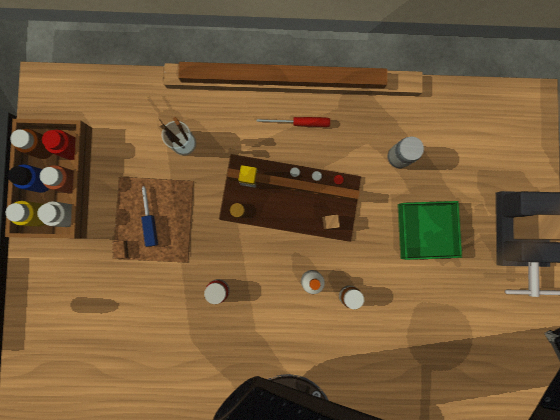

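View pics/sc0.png

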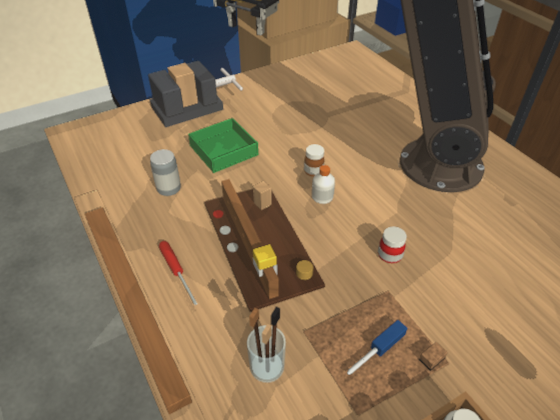

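The top view shows the fence with the red disc at about (339,180), white discs at (317,176) and (295,172), and the stop at (248,174). The offcut is near (331,221), the tray at (430,230), and the pin runs from handle (150,232) to tip (144,187). I'll enlarge these.

```bash
python3 - <<'E'
from h import *
crop('top0',215,145,375,250,5,'c1'); crop('top0',100,170,210,270,6,'c2')
E
```

```text
(no output)
```

View pics/c1.png

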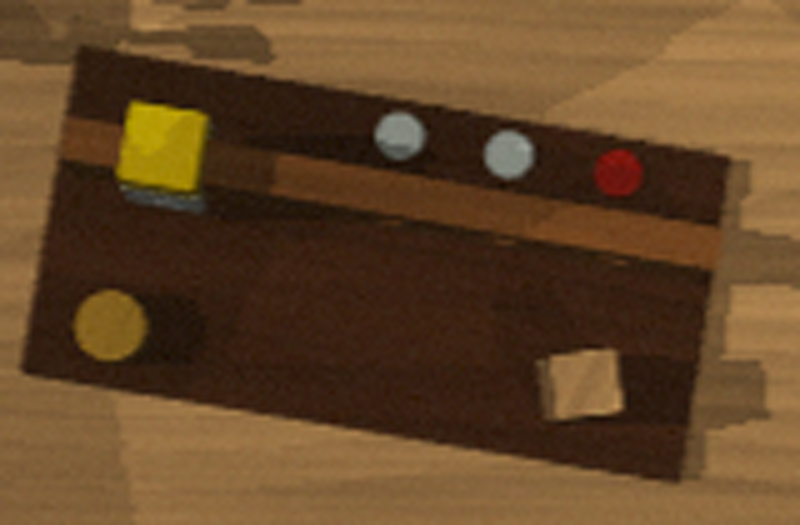

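View pics/c2.png

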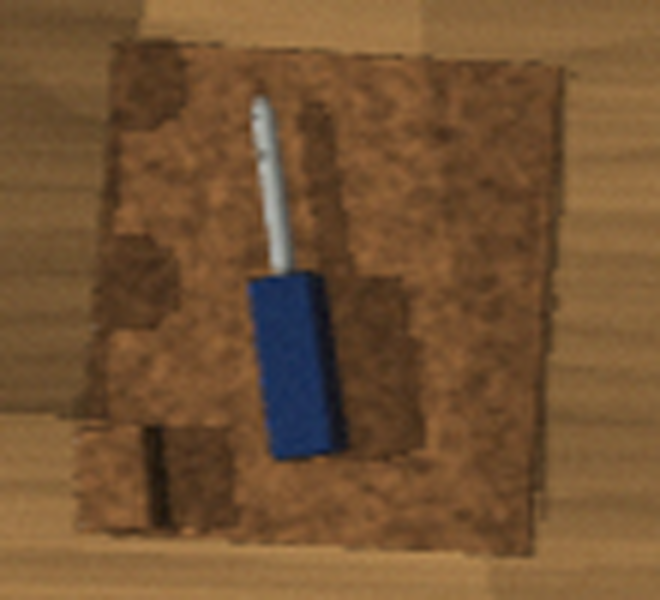

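```bash
python3 - <<'E'
from h import *
d=load('top0')
def P(pts,u0,v0,k,z): return np.array([w(d,(a+.5)/k-.5+u0,(b+.5)/k-.5+v0,z) for a,b in pts])
c1=lambda p,z:P(p,215,145,5,z); c2=lambda p,z:P(p,100,170,6,z)
def show(n,A): print(n,A[:,:2].round(4).tolist(),'mean',A.mean(0).round(4))
E=d['extrinsics'];print('cam',-E[:3,:3].T@E[:3,3])
B=c1([(80,46),(733,158),(682,482),(25,372)],.012);show('board',B)
print('len',np.linalg.norm(B[1]-B[0]),np.linalg.norm(B[2]-B[3]),np.linalg.norm(B[3]-B[0]))
# yaw of fence: -y dir = B1-B0
for a,b in((0,1),(3,2),(3,0),(2,1)):
    v=B[b]-B[a]; print('ang',np.degrees(np.arctan2(v[1],v[0])))
D=c1([(400,135),(510,154),(618,172)],.015);show('discs',D)
v=D[2]-D[0];print(np.degrees(np.arctan2(v[1],v[0])),np.linalg.norm(v))
C=c1([(130,100),(208,110),(197,193),(118,180)],.105);show('cap',C);print(np.linalg.norm(np.diff(C,axis=0),axis=1))
O=c1([(552,353),(615,348),(624,408),(560,420)],.072);show('off',O);print(np.linalg.norm(np.diff(O,axis=0),axis=1))
for a,b in((0,1),(3,2),(3,0),(2,1)):
    v=O[b]-O[a]; print('ang',np.degrees(np.arctan2(v[1],v[0])))
H=c2([(249,280),(318,272),(330,452),(272,460)],.032);show('handle',H);print(np.linalg.norm(np.diff(H,axis=0),axis=1))
T=c2([(260,96),(283,270)],.018);show('rod',T)
v=T[0]-T[1];print('rodang',np.degrees(np.arctan2(v[1],v[0])),np.linalg.norm(v))
Tr=np.array([w(d,u,v,.045) for u,v in((399,202),(460,201),(462,258),(401,260))]);show('tray',Tr)
print('z checks', [w(d,*p)[2].round(3) for p in((332,222),(339,180),(248,174),(149,232),(144,190),(430,230),(290,215))])
# depth segmentation of handle top, offcut top, cap top
def seg(u0,u1,v0,v1,zlo,zhi):
    pts=np.array([w(d,u,v) for v in range(v0,v1) for u in range(u0,u1)])
    m=(pts[:,2]>zlo)&(pts[:,2]<zhi); q=pts[m]
    r=cv2.minAreaRect((q[:,:2]*1000).astype(np.float32)); print(len(q),q.mean(0).round(4),r)
print('seg');seg(130,175,205,260,.026,.04);seg(318,350,205,235,.06,.08);seg(230,265,155,190,.095,.115)
E
```

```text
cam [0.47887534 0.04846722 1.13080287]
board [[0.7061, 0.1673], [0.6537, -0.1883], [0.4773, -0.162], [0.5291, 0.1916]] mean [0.5916 0.0021 0.012 ]
len 0.35939753949915915 0.35738826104863586 0.1786098599681236
ang -98.38023210435978
ang -98.33390317311465
ang -7.8223347152728575
ang -8.467076633314429
discs [[0.6613, -0.0066], [0.6525, -0.0663], [0.6441, -0.1251]] mean [ 0.6526 -0.066   0.015 ]
-98.29828128892811 0.11974260370247576
cap [[0.6608, 0.132], [0.6568, 0.0933], [0.6152, 0.0977], [0.6208, 0.1368]] mean [0.6384 0.1149 0.105 ]
[0.03887392 0.04175846 0.03947534]
off [[0.5418, -0.0835], [0.545, -0.1157], [0.5145, -0.1207], [0.5077, -0.088]] mean [ 0.5272 -0.102   0.072 ]
[0.0324152  0.03094964 0.03336183]
ang -84.24927897950708
ang -78.2701612392207
ang 7.596455224597532
ang 9.21961051743238
handle [[0.5311, 0.3933], [0.5352, 0.3637], [0.4572, 0.3554], [0.4533, 0.3801]] mean [0.4942 0.3731 0.032 ]
[0.02988106 0.0784678  0.02506419]
rod [[0.6134, 0.3963], [0.5365, 0.383]] mean [0.575  0.3896 0.018 ]
rodang 9.784199997418511 0.07805998180828892
tray [[0.5824, -0.2821], [0.5887, -0.4451], [0.4385, -0.4492], [0.4304, -0.2876]] mean [ 0.51  -0.366  0.045]
z checks [np.float64(0.073), np.float64(0.017), np.float64(0.104), np.float64(0.031), np.float64(0.022), np.float64(0.008), np.float64(0.01)]
seg
342 [0.4948 0.3743 0.0314] ((500.2654724121094, 375.723388671875), (91.4179916381836, 27.882972717285156), 9.719869613647461)
182 [ 0.5265 -0.0996  0.0718] ((526.7664794921875, -100.48731231689453), (33.684051513671875, 34.350013732910156), 8.874669075012207)
272 [0.6377 0.1158 0.1046] ((638.51416015625, 116.30855560302734), (40.49977493286133, 41.196014404296875), 81.7873306274414)
```

```bash
cat >> h.py <<'E'
from scipy.spatial.transform import Rotation as Ro
def rel(pos,yaw_deg,frm=None):
    s=arm.get_state(); p=s['eef_pos'];R=Ro.from_euler('xyz',s['ee_rot'])
    if frm is not None: p=np.array(frm[:3]); R=Ro.from_euler('xyz',[np.pi,0,np.radians(frm[3])])
    t=R.inv().apply(np.array(pos)-p)/.3
    best=None
    for y in (yaw_deg,yaw_deg+180):
        r=(R.inv()*Ro.from_euler('xyz',[np.pi,0,np.radians(y)])).as_rotvec(degrees=True)/60
        if best is None or np.linalg.norm(r)<np.linalg.norm(best): best=r
    print('shift',t.round(3),'turn',best.round(3))
E
python3 - <<'E'
from h import *
rel([.527,-.101,.15],8.8)
s=arm.get_state()
rel([.527,-.101,.031],8.8,[.527,-.101,.15,-171.2])
d=load('top0')
# cup/brushes cloud
pts=np.array([w(d,u,v) for v in range(90,160) for u in range(145,205) if d['range_z'][v,u]>0])
for lo in(.05,.08,.11,.14):
    q=pts[pts[:,2]>lo]; print(lo,len(q),q[:,:2].min(0).round(3),q[:,:2].max(0).round(3))
E
```

```text
shift [-1.415  1.154  0.127] turn [ 0.001 -0.     0.301]
shift [ 0.    -0.     0.397] turn [-0. -0.  0.]
0.05 613 [0.699 0.262] [0.769 0.333]
0.08 427 [0.699 0.262] [0.769 0.333]
0.11 189 [0.704 0.271] [0.757 0.326]
0.14 160 [0.704 0.271] [0.757 0.326]
```

```bash
python3 -m inch '0 -0.71 0.58 0 0 0 0.3; 0 -0.71 0.58 0 0 0 0.3; 0 -0.71 0.58 0 0 0 0.3; 0 -0.71 0.58 0 0 0 0.3; 0 -0.71 0.58 0 0 0 0.3; 0 -0.71 0.58 0 0 0 0.3; 0 -0.71 0.58 0 0 0 0.3'; python3 - <<'E'
from h import *
rel([.527,-.101,.13],8.8)
E
```

```text
t: 0.8
eef_pos: [0.4175, -0.3478, 0.1886]
ee_rot: [3.141, 0.001, -2.983]
force: [-0.4, -0.3, 0.2]
width: 0.0878
shift [-0.49   0.755  0.196] turn [0.    0.001 0.004]
```

```bash
python3 -m inch '0 -0.49 0.755 0.1 0 0 0.005; 0 -0.49 0.755 0.1 0 0 0.005; 0 -0.49 0.755 0.1 0 0 0.005; 0 -0.49 0.755 0.1 0 0 0.005; 0 -0.49 0.755 0.15 0 0 0.005; 0 -0.49 0.755 0.196 0 0 0.005; 0 -0.49 0.755 0.196 0 0 0.005; 0 -0.49 0.755 0.196 0 0 0.005'; python3 - <<'E'
from h import *
rel([.527,-.101,.032],8.8)
snap('top','top1');crop('top1',270,150,400,250,6,'c3')
E
```

```text
t: 1.6
eef_pos: [0.5264, -0.1043, 0.129]
ee_rot: [-3.141, -0.002, -2.991]
force: [0.5, -0.4, 0.5]
width: 0.0879
shift [-0.004  0.011  0.323] turn [-0.    -0.002 -0.003]
```

View pics/c3.png

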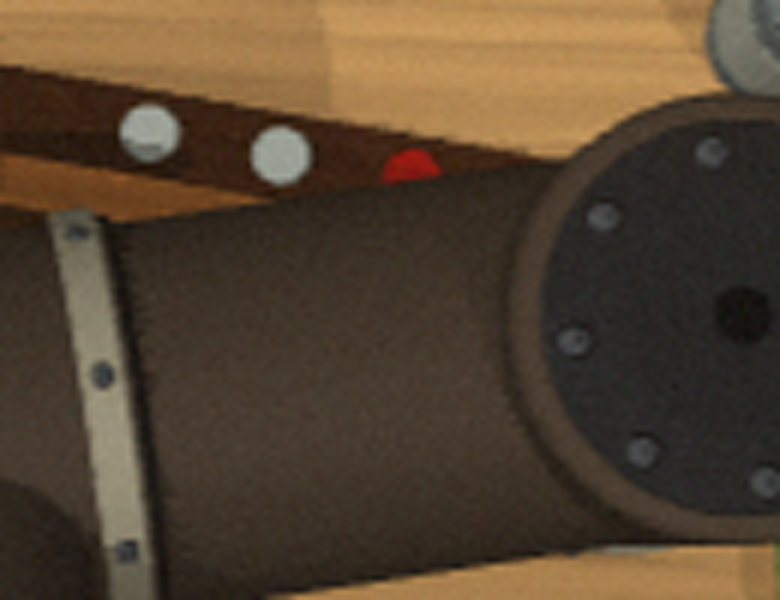

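The arm hides the offcut from the top camera. The measured pose agrees with the target, so I'm descending and gripping.

```bash
python3 -m inch '0 0 0.002 0.15 0 0 0; 0 0 0.002 0.3 0 0 0; 0 0 0.002 0.323 0 0 0; 0 0 0.002 0.323 0 0 0; 1 0 0.002 0.323 0 0 0; 1 0 0.002 0.323 0 0 0; 1 0 0.002 0.323 0 0 0; 1 0 0.002 0.323 0 0 0; 1 0 0.002 0.323 0 0 0; 1 0 0.002 0.323 0 0 0' 25
```

```text
t: 2.65
eef_pos: [0.5267, -0.1036, 0.033]
ee_rot: [3.142, 0.0, -2.992]
force: [-0.5, -0.0, -0.0]
width: 0.045
```

```bash
python3 -m inch '1 0 0 0 0 0 0; 1 0 0 0 0 0 0; 1 0 0 0 0 0 0; 1 0 0 0 0 0 0; 1 0 0 0 0 0 0'; python3 - <<'E'
from h import *
rel([.510,-.366,.13],3)
E
```

```text
t: 3.15
eef_pos: [0.5266, -0.1036, 0.0328]
ee_rot: [3.142, -0.0, -2.992]
force: [0.4, 1.1, 1.6]
width: 0.0325
shift [ 0.185 -0.857 -0.324] turn [ 0.    -0.     0.093]
```

```bash
python3 -m inch '1 0 0 -0.15 0 0 0; 1 0 0 -0.3 0 0 0; 1 0 0 -0.33 0 0 0.05; 1 0.185 -0.857 -0.33 0 0 0.09; 1 0.185 -0.857 -0.33 0 0 0.09; 1 0.185 -0.857 -0.33 0 0 0.09; 1 0.185 -0.857 -0.33 0 0 0.09; 1 0.185 -0.857 -0.33 0 0 0.09; 1 0.185 -0.857 -0.33 0 0 0.09; 1 0.185 -0.857 -0.33 0 0 0.09; 1 0.185 -0.857 -0.33 0 0 0.09'; python3 - <<'E'
from h import *
rel([.510,-.366,.03],3)
snap('scene','sc1');crop('sc1',130,60,330,210,4,'c4')
E
```

```text
t: 4.25
eef_pos: [0.5096, -0.3659, 0.1312]
ee_rot: [3.141, -0.001, -3.087]
force: [-0.7, -0.3, -1.1]
width: 0.0323
shift [-0.002 -0.001  0.337] turn [ 0.001 -0.001  0.002]
```

View pics/c4.png

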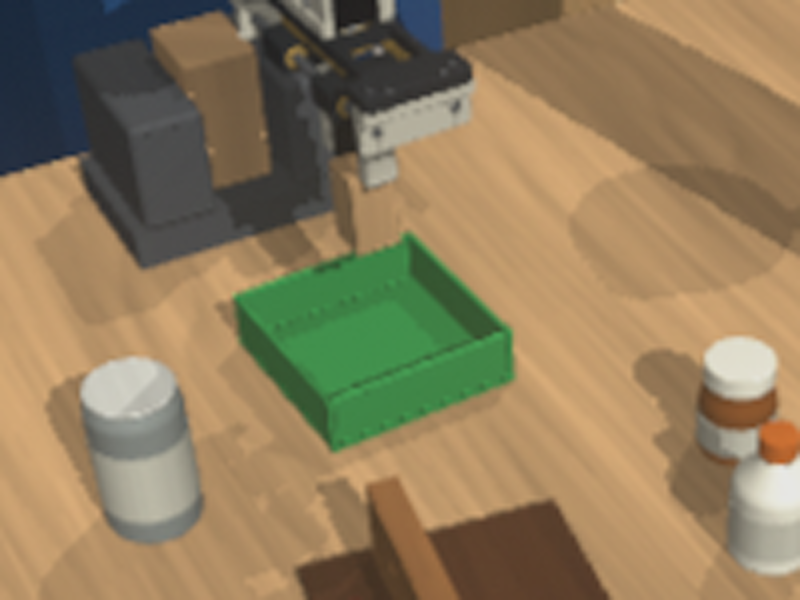

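The offcut is held over the tray. Next I'm checking clearance to the vise beside it.

```bash
python3 - <<'E'
from h import *
d=load('top0')
pts=np.array([w(d,u,v) for v in range(180,275) for u in range(470,558) if d['range_z'][v,u]>0])
q=pts[pts[:,2]>.06];print(q.min(0).round(3),q.max(0).round(3))
px1=np.array([w(d,u,v) for v in range(190,270) for u in range(390,470)])
t=px1[(px1[:,2]>.037)&(px1[:,2]<.055)];print(cv2.minAreaRect((t[:,:2]*1000).astype(np.float32)),len(t))
E
```

```text
[ 0.401 -0.659  0.06 ] [ 0.61  -0.56   0.146]
((511.3584899902344, -368.53070068359375), (149.88253784179688, 152.34133911132812), 3.3730921745300293) 529
```

Clear: the vise starts at y = -0.56. Lowering and releasing with the fingers partly open, so they stay inside the walls.

```bash
python3 -m inch '1 0 0 0.15 0 0 0; 1 0 0 0.28 0 0 0; 1 0 0 0.337 0 0 0; 1 0 0 0.337 0 0 0; 1 0 0 0.337 0 0 0; 0.3 0 0 0.337 0 0 0; 0.3 0 0 0.337 0 0 0; 0.3 0 0 0.337 0 0 0; 0.3 0 0 0.337 0 0 0; 0.3 0 0 0.337 0 0 0;  0.3 0 0 0.337 0 0 0;  0.3 0 0 0.337 0 0 0'; python3 - <<'E'
from h import *
rel([.510,-.366,.14],3)
E
```

```text
t: 5.5
eef_pos: [0.51, -0.3662, 0.0306]
ee_rot: [3.142, -0.0, -3.087]
force: [0.3, -0.7, 0.0]
width: 0.0614
shift [-0.     0.001 -0.365] turn [ 0.    -0.     0.003]
```

```bash
python3 -m inch '0.3 0 0 -0.15 0 0 0; 0.3 0 0 -0.3 0 0 0; 0 0 0 -0.45 0 0 0; 0 0 0.9 -0.5 0 0 0; 0 0 0.9 -0.5 0 0 0; 0 0 0.9 -0.5 0 0 0; 0 0 0.9 -0.5 0 0 0; 0 0 0.9 -0.5 0 0 0; 0 0 0.9 -0.5 0 0 0; 0 0 0.9 -0.5 0 0 0; 0 0 0.9 -0.5 0 0 0'; python3 - <<'E'
from h import *
rel([.638,.1155,.145],-8.3)
snap('top','top2');crop('top2',380,180,480,280,6,'c5')
E
```

```text
t: 6.6
eef_pos: [0.4952, -0.0962, 0.1809]
ee_rot: [3.142, 0.0, -3.085]
force: [-0.0, -0.4, -0.6]
width: 0.088
shift [-0.515  0.677  0.12 ] turn [0.    0.    0.192]
```

View pics/c5.png

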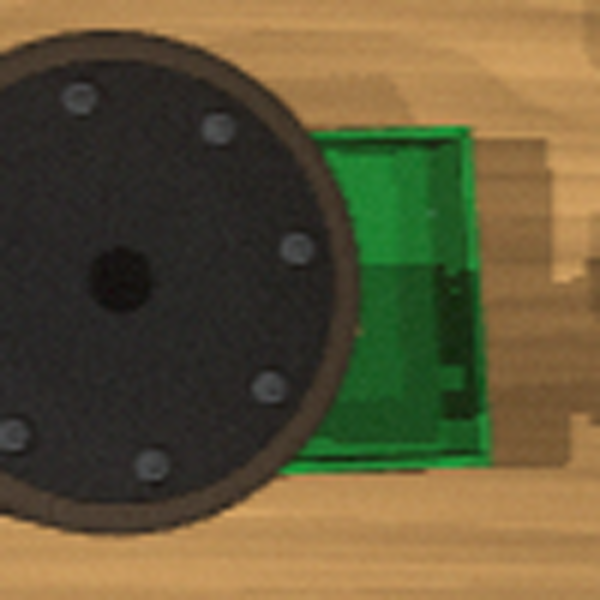

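```bash
python3 -m inch '0 -0.515 0.677 0.06 0 0 0.19; 0 -0.515 0.677 0.06 0 0 0.19; 0 -0.515 0.677 0.06 0 0 0.19; 0 -0.515 0.677 0.06 0 0 0.19; 0 -0.515 0.677 0.06 0 0 0.19; 0 -0.515 0.677 0.06 0 0 0.19; 0 -0.515 0.677 0.06 0 0 0.19; 0 -0.515 0.677 0.06 0 0 0.19'; python3 - <<'E'
from h import *
rel([.638,.1155,.083],-8.3)
snap('top','top3');snap('scene','sc3')
im=np.hstack([cv2.imread('pics/top3.png')[180:280,380:480],cv2.imread('pics/sc3.png')[200:300,200:300]]);cv2.imwrite('pics/c6.png',cv2.resize(im,None,fx=4,fy=4,interpolation=cv2.INTER_CUBIC))
E
```

```text
t: 7.45
eef_pos: [0.6378, 0.1131, 0.1621]
ee_rot: [-3.141, -0.001, 2.996]
force: [-0.2, -0.8, 0.1]
width: 0.0878
shift [0.    0.008 0.264] turn [-0.001 -0.001 -0.   ]
```

View pics/c6.png

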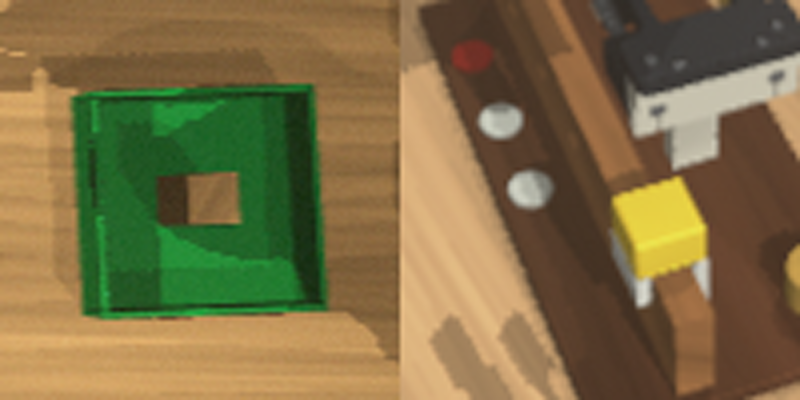

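The offcut stands in the middle of the tray, crop (212,197). In the scene crop the gripper seems offset from the cap, so I'm checking by projection.

```bash
python3 - <<'E'
from h import *
e=load('sc3');
print(px(e,[.638,.113,.162]),px(e,[.638,.1155,.105]),px(e,[.6043,-.1195,.045]))
print(w(e,267,256), w(e,265,255,.105))
snap('scene','sc3b');
E
```

```text
(np.float64(262.4239970805642), np.float64(234.1346749491662)) (np.float64(263.6520830955605), np.float64(252.98656629032232)) (np.float64(231.13830627548032), np.float64(201.2383485549394))
[0.63616512 0.12686401 0.10577963] [0.63819589 0.12178471 0.105     ]
```

View pics/sc3b.png

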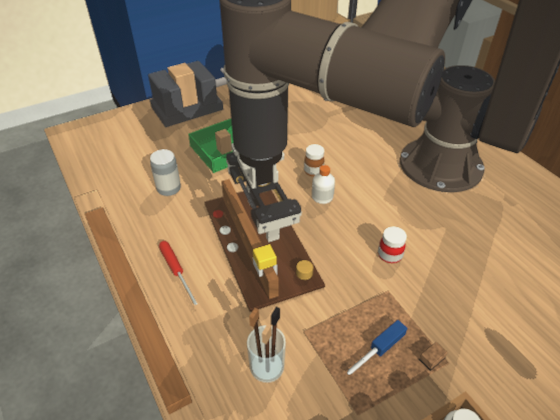

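```bash
python3 - <<'E'
from h import *
e=load('sc3')
for s in(.05,-.05): print(px(e,[.638+.1444*s,.113+.9895*s,.162]))
crop('sc3b',200,170,320,300,5,'c7')
E
```

```text
(np.float64(271.21265082827256), np.float64(251.56933536383454))
(np.float64(254.18490523078475), np.float64(217.7902184886279))
```

View pics/c7.png

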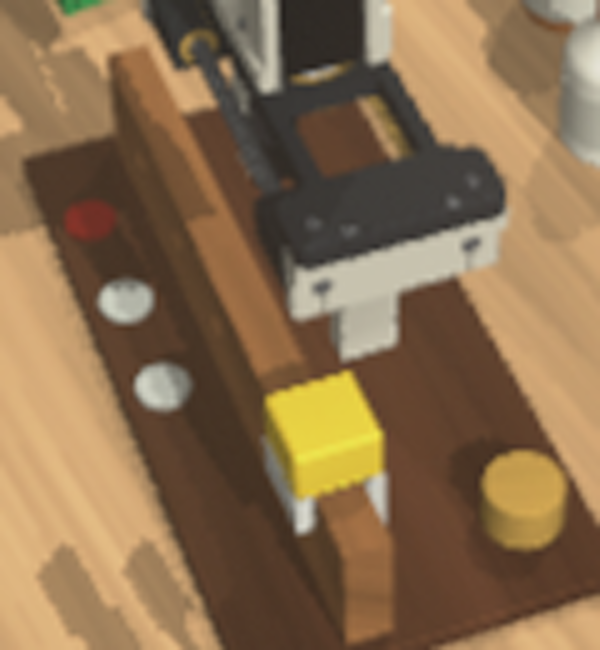

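```bash
python3 - <<'E'
from h import *
e=load('sc3b'); print(arm.get_state()['eef_pos'],arm.get_state()['t'])
for a,b in((370,345),(370,320),(340,345),(395,335),(320,415),(350,600)):
    print(a,b,w(e,200+a/5,170+b/5).round(4))
for p in([.6613,-.0066,.015],[.6525,-.0663,.015]): print((np.array(px(e,p))-[200,170])*5)
print(w(e,200+125/5,170+300/5,.015),w(e,200+163/5,170+387/5,.015))
E
```

```text
[0.63790161 0.11320769 0.16324224] 7.6
370 345 [0.6442 0.1726 0.2085]
370 320 [0.6434 0.1713 0.2209]
340 345 [0.6565 0.1716 0.2145]
395 335 [0.5457 0.0203 0.0125]
320 415 [0.6376 0.1163 0.1055]
350 600 [0.6519 0.1661 0.0427]
[156.71884021 385.29435184]
[119.41314085 298.88104129]
[ 0.65044088 -0.06424626  0.015     ] [ 0.65917989 -0.0041405   0.015     ]
```

```bash
python3 - <<'E'
from h import *
e=load('sc1')
for z in(.1312,.15,.171,.111): print(z,(np.array(px(e,[.5096,-.3659,z]))-[130,60])*4)
for a,b in((380,170),(380,182),(370,200),(370,220),(365,245),(350,180)): print(a,b,w(e,130+a/4,60+b/4).round(4))
E
```

```text
0.1312 [362.16709981 213.08679319]
0.15 [359.80654005 189.73557462]
0.171 [357.11304759 163.09090669]
0.111 [364.65168299 237.66488089]
380 170 [ 0.5079 -0.3313  0.1843]
380 182 [ 0.4983 -0.3562  0.1579]
370 200 [ 0.5109 -0.3464  0.1534]
370 220 [ 0.511  -0.3495  0.1356]
365 245 [ 0.517  -0.3481  0.1181]
350 180 [ 0.5216 -0.3518  0.1695]
```

```bash
python3 - <<'E'
from h import *
e=load('sc3b')
for a,b in((380,190),(390,265),(370,355),(365,350),(320,60),(310,30),(200,45),(240,130),(340,140)):
    print(a,b,w(e,200+a/5,170+b/5).round(4))
# all points near the gripper: lowest z
P=np.array([[*w(e,u,v),u,v] for v in range(150,300) for u in range(215,310) if e['range_z'][v,u]>0])
q=P[(P[:,2]>.14)&(abs(P[:,0]-.638)<.06)&(abs(P[:,1]-.113)<.09)]
q=q[np.argsort(q[:,2])];print(q[:25].round(3))
E
```

```text
380 190 [0.6509 0.1931 0.312 ]
390 265 [0.6503 0.1987 0.2795]
370 355 [0.564  0.028  0.0157]
365 350 [0.564  0.0231 0.0146]
320 60 [0.6377 0.1261 0.3139]
310 30 [0.6418 0.1271 0.3307]
200 45 [0.6596 0.0706 0.2885]
240 130 [0.668  0.1196 0.2883]
340 140 [ 0.5014 -0.1146  0.0115]
[[6.48e-01 1.68e-01 2.03e-01 2.71e+02 2.40e+02]
 [6.28e-01 6.90e-02 2.03e-01 2.56e+02 2.05e+02]
 [6.27e-01 6.80e-02 2.05e-01 2.56e+02 2.04e+02]
 [6.41e-01 6.80e-02 2.05e-01 2.50e+02 2.06e+02]
 [6.48e-01 1.71e-01 2.06e-01 2.72e+02 2.40e+02]
 [6.38e-01 5.00e-02 2.06e-01 2.47e+02 2.00e+02]
 [6.51e-01 1.69e-01 2.06e-01 2.70e+02 2.40e+02]
 [6.26e-01 7.10e-02 2.06e-01 2.57e+02 2.04e+02]
 [6.35e-01 1.72e-01 2.06e-01 2.78e+02 2.38e+02]
 [6.40e-01 6.60e-02 2.06e-01 2.50e+02 2.05e+02]
 [6.30e-01 6.90e-02 2.07e-01 2.55e+02 2.04e+02]
 [6.56e-01 1.70e-01 2.07e-01 2.68e+02 2.41e+02]
 [6.42e-01 1.72e-01 2.07e-01 2.75e+02 2.39e+02]
 [6.41e-01 6.30e-02 2.07e-01 2.49e+02 2.04e+02]
 [6.29e-01 6.70e-02 2.07e-01 2.55e+02 2.03e+02]
 [6.39e-01 1.72e-01 2.08e-01 2.76e+02 2.38e+02]
 [6.46e-01 1.71e-01 2.08e-01 2.73e+02 2.39e+02]
 [6.40e-01 5.80e-02 2.08e-01 2.48e+02 2.02e+02]
 [6.28e-01 6.90e-02 2.08e-01 2.56e+02 2.03e+02]
 [6.44e-01 1.73e-01 2.08e-01 2.74e+02 2.39e+02]
 [6.38e-01 1.74e-01 2.09e-01 2.77e+02 2.38e+02]
 [6.54e-01 1.70e-01 2.09e-01 2.69e+02 2.40e+02]
 [6.42e-01 1.72e-01 2.09e-01 2.75e+02 2.38e+02]
 [6.41e-01 6.40e-02 2.10e-01 2.49e+02 2.03e+02]
 [6.36e-01 1.73e-01 2.10e-01 2.78e+02 2.37e+02]]
```

```bash
python3 - <<'E'
from h import *
e=load('sc1')
P=np.array([[*w(e,u,v),u,v] for v in range(60,130) for u in range(180,260) if e['range_z'][v,u]>0])
q=P[(P[:,2]>.1)&(abs(P[:,0]-.51)<.03)&(abs(P[:,1]+.366)<.09)]
for u in range(212,233,2):
    k=q[q[:,3]==u]; print(u,[(int(r[4]),*(r[:3]*1000).round().astype(int)) for r in k[-14:]])
d=load('top3') 
for v in(160,165,170,175,180): print([round(float(w(d,u,v)[2]),3) for u in range(215,285,5)])
E
python3 - <<'E'
import cv2
im=cv2.imread('pics/sc1.png')[60:130,190:260];cv2.imwrite('pics/c8.png',cv2.resize(im,None,fx=8,fy=8,interpolation=cv2.INTER_CUBIC))
E
```

```text
212 [(90, np.int64(521), np.int64(-382), np.int64(199)), (91, np.int64(519), np.int64(-388), np.int64(192)), (92, np.int64(519), np.int64(-389), np.int64(189)), (93, np.int64(520), np.int64(-387), np.int64(187)), (94, np.int64(521), np.int64(-386), np.int64(184)), (95, np.int64(522), np.int64(-382), np.int64(184)), (96, np.int64(520), np.int64(-388), np.int64(177)), (97, np.int64(520), np.int64(-390), np.int64(173)), (100, np.int64(526), np.int64(-377), np.int64(173)), (101, np.int64(525), np.int64(-380), np.int64(168)), (102, np.int64(526), np.int64(-378), np.int64(166)), (103, np.int64(525), np.int64(-383), np.int64(160)), (104, np.int64(528), np.int64(-376), np.int64(161)), (105, np.int64(527), np.int64(-379), np.int64(156))]
214 [(105, np.int64(527), np.int64(-363), np.int64(165)), (106, np.int64(526), np.int64(-368), np.int64(159)), (107, np.int64(526), np.int64(-367), np.int64(156)), (108, np.int64(526), np.int64(-369), np.int64(152)), (109, np.int64(526), np.int64(-369), np.int64(148)), (110, np.int64(525), np.int64(-373), np.int64(143)), (111, np.int64(526), np.int64(-372), n
[... 6864 characters left out ...]
4(249)), (91, np.int64(507), np.int64(-282), np.int64(245)), (92, np.int64(509), np.int64(-277), np.int64(245)), (93, np.int64(509), np.int64(-279), np.int64(241)), (94, np.int64(509), np.int64(-278), np.int64(239))]
[0.581, 0.532, 0.532, 0.534, 0.532, 0.532, 0.499, 0.477, 0.448, 0.4, 0.362, 0.309, 0.31, 0.311]
[0.312, 0.436, 0.468, 0.477, 0.479, 0.473, 0.459, 0.442, 0.411, 0.366, 0.33, 0.307, 0.308, 0.307]
[0.291, 0.28, 0.402, 0.424, 0.431, 0.429, 0.418, 0.399, 0.367, 0.366, 0.308, 0.31, 0.308, 0.307]
[0.27, -0.0, 0.004, 0.074, 0.077, 0.283, 0.282, 0.361, 0.366, 0.367, 0.302, 0.308, 0.31, 0.31]
[-0.001, 0.0, -0.002, 0.01, 0.028, 0.105, 0.104, 0.105, 0.074, 0.074, 0.291, 0.292, 0.308, 0.308]
```

View pics/c8.png

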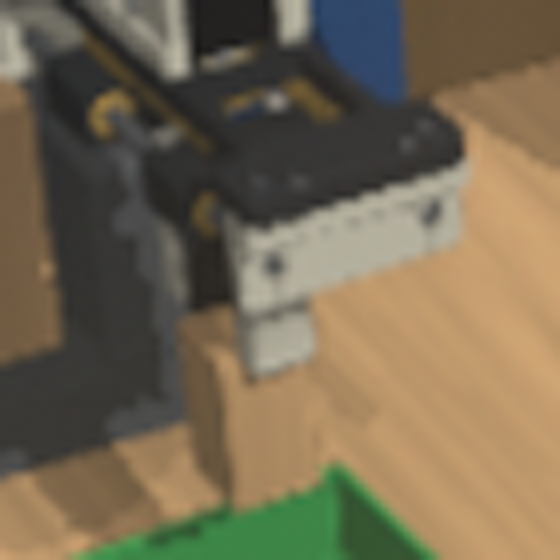

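The scene depth puts the visible fingertips about 40 mm above the reported TCP height, so I'll test it. At reported z = 0.083 I'll close: stopping near 40 mm means contact with the cap, and closing fully means the tips are above it.

```bash
python3 -m inch '0 0 0.008 0.13 0 0 0; 0 0 0.008 0.264 0 0 0; 0 0 0.008 0.264 0 0 0; 1 0 0.008 0.264 0 0 0; 1 0 0.008 0.264 0 0 0; 1 0 0.008 0.264 0 0 0; 1 0 0.008 0.264 0 0 0; 1 0 0.008 0.264 0 0 0; 1 0 0.008 0.264 0 0 0; 1 0 0.008 0.264 0 0 0; 1 0 0.008 0.264 0 0 0; 1 0 0.008 0.264 0 0 0' 25;  python3 -m inch '1 0 0 0 0 0 0;1 0 0 0 0 0 0'; python3 - <<'E'
from h import *
snap('scene','sc4'); crop('sc4',200,170,320,300,5,'c9')
E
```

```text
t: 8.8
eef_pos: [0.6385, 0.1171, 0.0834]
ee_rot: [-3.141, -0.0, 2.998]
force: [-0.1, 1.1, 0.8]
width: 0.021
t: 9.0
eef_pos: [0.6385, 0.1171, 0.0834]
ee_rot: [-3.141, -0.0, 2.998]
force: [0.6, -0.3, -0.3]
width: 0.0051
```

View pics/c9.png

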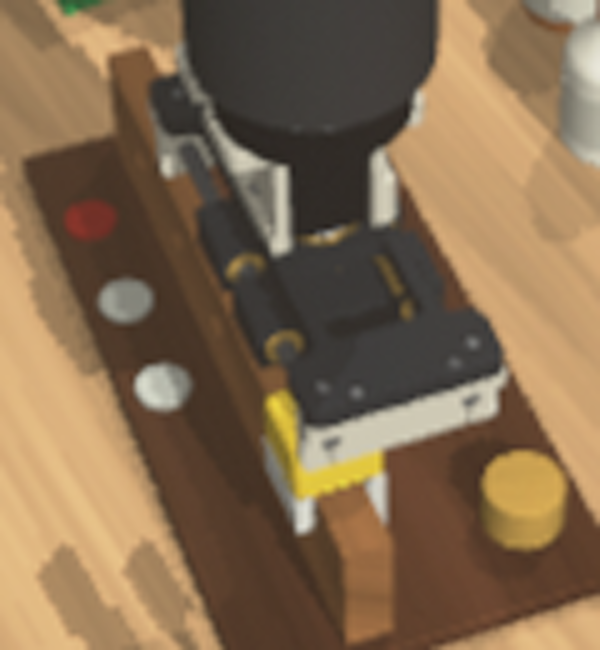

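The width closed to 5 mm, and the picture shows the fingers shut above the yellow cap at crop (345,440). So the real tips are about 40 mm above the reported TCP. I'll measure the offset by touching the cap top gently with the closed fingers.

```bash
python3 -m inch '1 0 0 0.02 0 0 0;1 0 0 0.04 0 0 0;1 0 0 0.04 0 0 0;1 0 0 0.04 0 0 0'
python3 -m inch '1 0 0 0.008 0 0 0;1 0 0 0.008 0 0 0'
```

```text
t: 9.45
eef_pos: [0.6383, 0.117, 0.071]
ee_rot: [-3.141, -0.001, 2.998]
force: [-0.5, 0.7, 0.1]
width: 0.0004
t: 9.65
eef_pos: [0.6384, 0.1171, 0.0688]
ee_rot: [-3.142, -0.0, 2.998]
force: [-0.2, -0.4, -0.5]
width: 0.0007
```

```bash
python3 -m inch '1 0 0 0.008 0 0 0;1 0 0 0.008 0 0 0'
```

```text
t: 9.85
eef_pos: [0.6389, 0.1172, 0.0673]
ee_rot: [3.141, 0.001, 2.998]
force: [-0.9, 0.4, 4.4]
width: 0.0008
```

Contact at reported z ≈ 0.0675 means the true tip is about 37.5 mm above the reported height. I'll use true z = reported + 0.0375 from here. Rise, open, come down around the cap and grip.

```bash
python3 -m inch '0 0 0 -0.03 0 0 0;0 0 0 -0.03 0 0 0;0 0 0 -0.03 0 0 0;0 0 0 -0.03 0 0 0;0 0 0 -0.03 0 0 0;0 0 0 -0.03 0 0 0;0 0 0 -0.03 0 0 0;0 0 0 -0.03 0 0 0;0 0 0 -0.03 0 0 0;0 0 0 -0.03 0 0 0;0 0 0 -0.03 0 0 0;0 0 0 -0.03 0 0 0'
```

```text
t: 11.05
eef_pos: [0.6385, 0.1171, 0.0757]
ee_rot: [-3.142, -0.0, 2.998]
force: [-0.1, 0.1, 0.2]
width: 0.0864
```

```bash
python3 -m inch '0 0 0 0.05 0 0 0;0 0 0 0.107 0 0 0;0 0 0 0.107 0 0 0;1 0 0 0.107 0 0 0;1 0 0 0.107 0 0 0;1 0 0 0.107 0 0 0;1 0 0 0.107 0 0 0;1 0 0 0.107 0 0 0;1 0 0 0.107 0 0 0;1 0 0 0.107 0 0 0' 20; python3 -m inch '1 0 0 0 0 0 0;1 0 0 0 0 0 0;1 0 0 0 0 0 0'; python3 - <<'E'
from h import *
snap('scene','sc5'); crop('sc5',200,170,320,300,5,'c10')
E
```

```text
t: 12.05
eef_pos: [0.6385, 0.1167, 0.0438]
ee_rot: [-3.141, 0.0, 2.998]
force: [-0.2, -2.0, 1.5]
width: 0.04
t: 12.35
eef_pos: [0.6385, 0.1168, 0.0437]
ee_rot: [-3.141, -0.0, 2.998]
force: [-0.4, -3.3, 3.3]
width: 0.0398
```

View pics/c10.png

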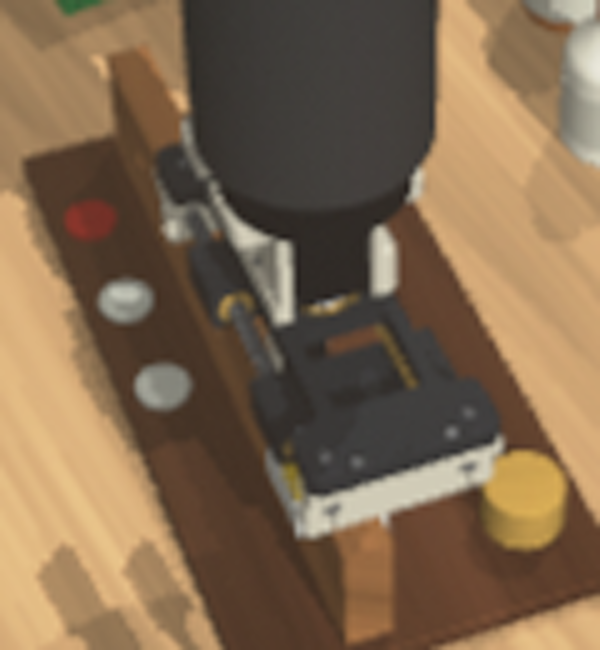

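```bash
python3 -m inch '1 0 -0.08 0 0 0 0;1 0 -0.18 0 0 0 0;1 0 -0.28 0 0 0 0;1 0 -0.38 0 0 0 0;1 0 -0.48 0 0 0 0;1 0 -0.58 0 0 0 0;1 0 -0.68 0 0 0 0;1 0 -0.75 0 0 0 0;1 0 -0.79 0 0 0 0;1 0 -0.797 0 0 0 0;1 0 -0.797 0 0 0 0;1 0 -0.797 0 0 0 0'
```

```text
t: 13.6
eef_pos: [0.6041, -0.1194, 0.0437]
ee_rot: [-3.141, -0.0, 2.998]
force: [-3.1, -1.8, 5.3]
width: 0.0399
```

```bash
python3 -m inch '0 0 0 0 0 0 0;0 0 0 0 0 0 0;0 0 0 0 0 0 0;0 0 0 0 0 0 0;0 0 0 -0.15 0 0 0;0 0 0 -0.3 0 0 0;0 0 0 -0.37 0 0 0;0 0 0 -0.37 0 0 0'; python3 - <<'E'
from h import *
rel([.4773,.3720,.06],9.7)
E
```

```text
t: 14.4
eef_pos: [0.6068, -0.1195, 0.1588]
ee_rot: [3.141, 0.007, 2.998]
force: [-0.2, 0.3, -0.3]
width: 0.0873
shift [0.663 1.559 0.326] turn [-0.     0.007 -0.299]
```

```bash
python3 -m inch '0.45 0.35 0.78 0 0 0 -0.299;0.45 0.35 0.78 0 0 0 -0.299;0.45 0.35 0.78 0 0 0 -0.299;0.45 0.35 0.78 0 0 0 -0.299;0.45 0.35 0.78 0 0 0 -0.299;0.45 0.35 0.78 0 0 0 -0.299;0.45 0.35 0.78 0 0 0 -0.299'; python3 - <<'E'
from h import *
rel([.4773,.3720,.06],9.7)
E
```

```text
t: 15.1
eef_pos: [0.5331, 0.1286, 0.1539]
ee_rot: [-3.142, -0.001, -2.969]
force: [0.8, 0.1, 0.7]
width: 0.0485
shift [0.044 0.831 0.313] turn [-0.    -0.001  0.003]
```

```bash
python3 -m inch '0.45 0.044 0.831 0 0 0 0;0.45 0.044 0.831 0 0 0 0;0.45 0.044 0.831 0 0 0 0;0.45 0.044 0.831 0 0 0 0;0.45 0.044 0.831 0 0 0 0;0.45 0.044 0.831 0.2 0 0 0;0.45 0.044 0.831 0.313 0 0 0;0.45 0.044 0.831 0.313 0 0 0'; python3 - <<'E'
from h import *
rel([.4773,.3720,-.0305],9.7)
snap('top','top6');snap('scene','sc6')
crop('top6',270,145,370,220,8,'c11'); crop('sc6',290,260,450,380,5,'c12')
E
```

```text
t: 15.9
eef_pos: [0.4761, 0.3659, 0.0541]
ee_rot: [-3.134, -0.009, -2.974]
force: [-0.6, -0.5, -1.1]
width: 0.0484
shift [-0.01   0.021  0.282] turn [-0.007 -0.009 -0.002]
```

View pics/c11.png

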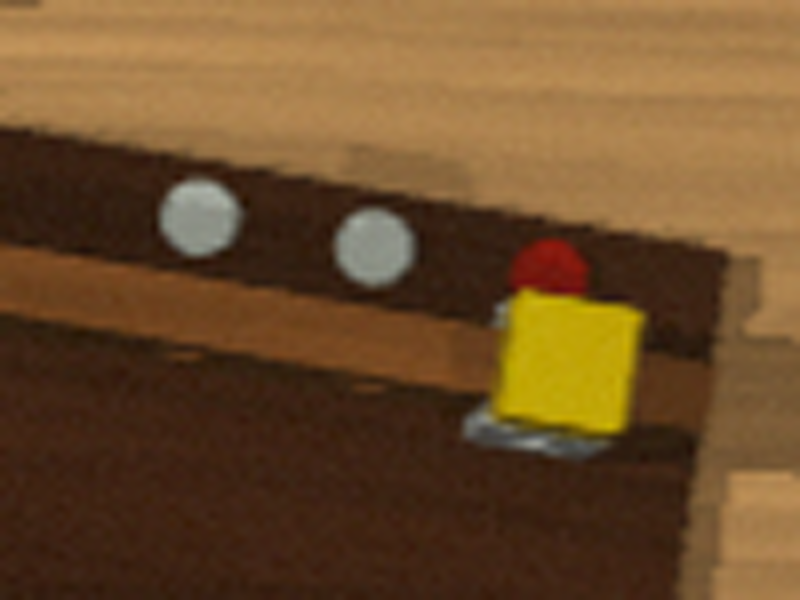

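View pics/c12.png

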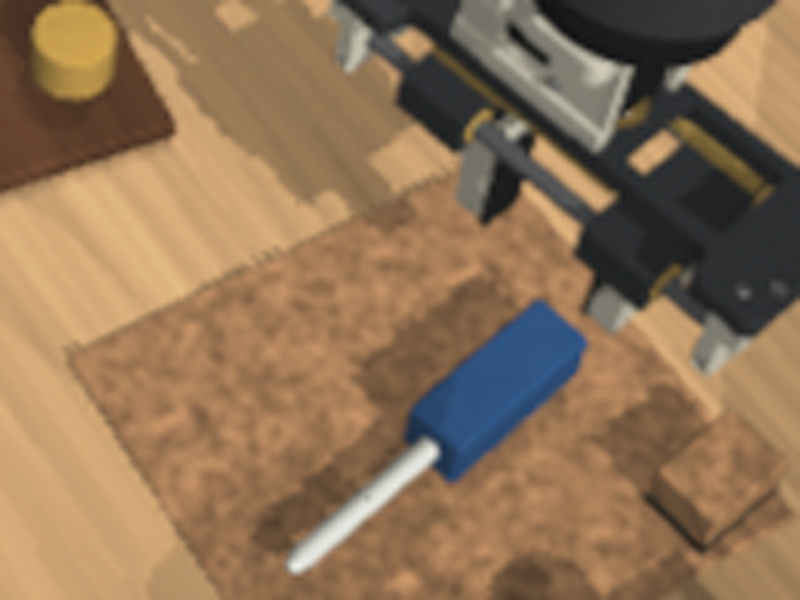

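```bash
python3 - <<'E'
from h import *
d=load('top6')
W=lambda a,b,z: w(d,(a+.5)/8-.5+270,(b+.5)/8-.5+145,z)
D=np.array([W(200,218,.015),W(375,247,.015),W(550,275,.015)])
print(D.round(4))
pts=np.array([w(d,u,v) for v in range(175,205) for u in range(325,355)])
q=pts[(pts[:,2]>.095)&(pts[:,2]<.115)];print(cv2.minAreaRect((q[:,:2]*1000).astype(np.float32)),len(q))
C=np.mean([W(*p,.105) for p in((522,288),(645,310),(630,435),(495,415))],0)
f=np.array([.9895,-.1444]);y=np.array([.1444,.9895])
for n,c in(('corn',C[:2]),('seg',np.array(cv2.minAreaRect((q[:,:2]*1000).astype(np.float32))[0])/1000),('tcp',np.array([.6041,-.1194]))):
    r=c-D[0][:2]; print(n,c.round(4),(r@f).round(4),(r@y).round(4))
# HSV yellow centroid, top face
im=d['img'].astype(int);m=((im[...,0]>140)&(im[...,1]>110)&(im[...,2]<90)).astype(np.uint8)[170:210,320:360]
r=cv2.minAreaRect(np.argwhere(m)[:,::-1].astype(np.float32));print(r);c=w(d,r[0][0]+320,r[0][1]+170,.105);print(c,((c[:2]-D[0][:2])@y).round(4))
o=load('top0')
for u0,z,nm in(((280,320),.015,'w0'),((305,330),.015,'w1')):
  for k,dd in(('o',o),('n',d)):
    im=dd['img'].astype(int);mm=((im[...,0]>110)&(im[...,2]>110)&(abs(im[...,0]-im[...,2])<40)); mm=mm[160:190,u0[0]:(308 if nm=='w0' else u0[1])];a=np.argwhere(mm).mean(0);print(nm,k,w(dd,a[1]+u0[0],a[0]+160,z))
E
```

```text
[[ 0.6608 -0.0065  0.015 ]
 [ 0.6523 -0.0659  0.015 ]
 [ 0.6442 -0.1254  0.015 ]]
((604.0521240234375, -117.52436065673828), (40.47532272338867, 41.15242385864258), 82.3402328491211) 268
corn [ 0.6039 -0.1189] -0.0401 -0.1194
seg [ 0.6041 -0.1175] -0.0401 -0.118
tcp [ 0.6041 -0.1194] -0.0398 -0.1199
((25.646154403686523, 13.330768585205078), (24.43484115600586, 29.768335342407227), 7.125016689300537)
[ 0.62033458 -0.12982363  0.105     ] -0.1279
w0 o [ 0.66343792 -0.00668361  0.015     ]
w0 n [ 0.66103381 -0.00603567  0.015     ]
w1 o [ 0.65217042 -0.06581503  0.015     ]
w1 n [ 0.65234852 -0.06540893  0.015     ]
```

The stop sits at fence y ≈ -0.119, against a target of -0.120 (within tolerance). The pin at crop (500,390) is clear of the gripper and the sander at (720,480). Going down to grip it.

```bash
python3 -m inch '0.45 0 0 0 0 0 0;0.45 0 0 0.12 0 0 0;0.45 0 0 0.25 0 0 0;0.45 0 0 0.3 0 0 0;0.45 0 0 0.3 0 0 0'; python3 - <<'E'
from h import *
snap('scene','sc7'); crop('sc7',290,260,450,380,5,'c13')
E
```

```text
t: 16.5
eef_pos: [0.4792, 0.3701, -0.0294]
ee_rot: [-3.141, -0.0, -2.973]
force: [-0.9, -0.5, 0.5]
width: 0.048
```

View pics/c13.png

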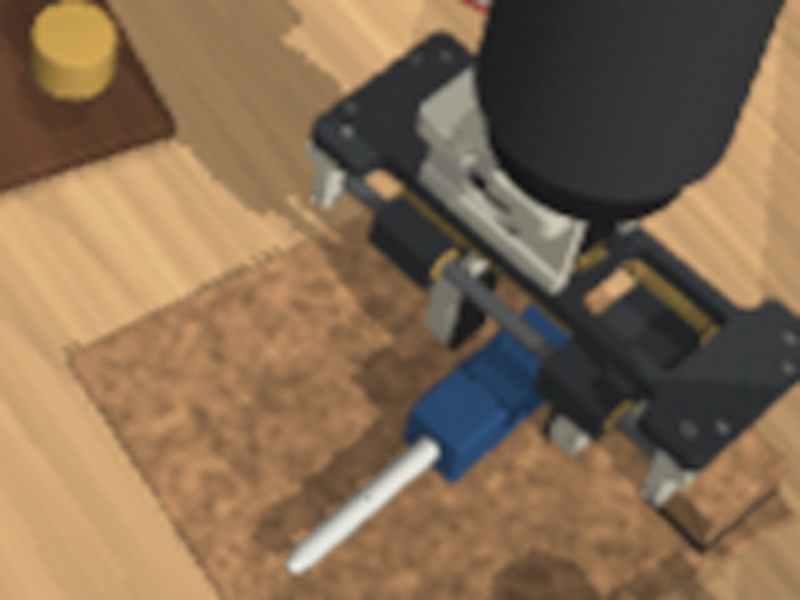

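```bash
python3 -m inch '1 0 0 0 0 0 0;1 0 0 0 0 0 0;1 0 0 0 0 0 0;1 0 0 0 0 0 0;1 0 0 0 0 0 0;1 0 0 0 0 0 0;1 0 0 0 0 0 0' 50;python3 -m inch '1 0 0 -0.1 0 0 0;1 0 0 -0.2 0 0 0;1 0 0 -0.3 0 0 0;1 0 0 -0.3 0 0 0;1 0 0 -0.3 0 0 0'; python3 - <<'E'
from h import *
snap('scene','sc8'); crop('sc8',290,230,450,380,5,'c14');snap('top','top8')
crop('top8',100,150,220,270,5,'c15')
E
```

```text
t: 17.25
eef_pos: [0.4795, 0.3714, -0.0279]
ee_rot: [3.14, 0.002, -2.972]
force: [-1.5, -0.3, 7.6]
width: 0.0271
t: 17.75
eef_pos: [0.479, 0.371, 0.0616]
ee_rot: [3.14, 0.001, -2.972]
force: [-0.4, -0.4, -1.4]
width: 0.0275
```

View pics/c14.png

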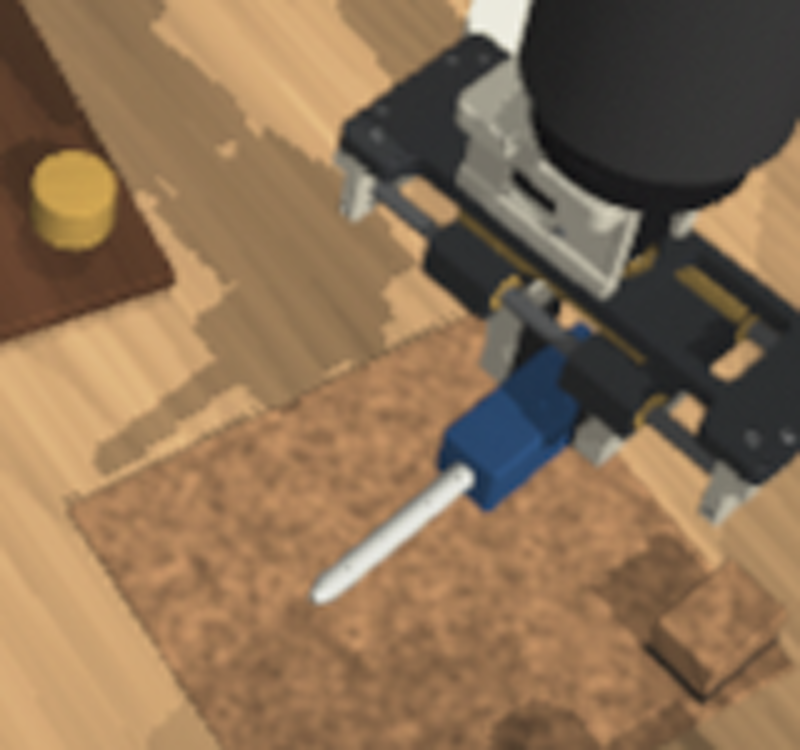

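View pics/c15.png

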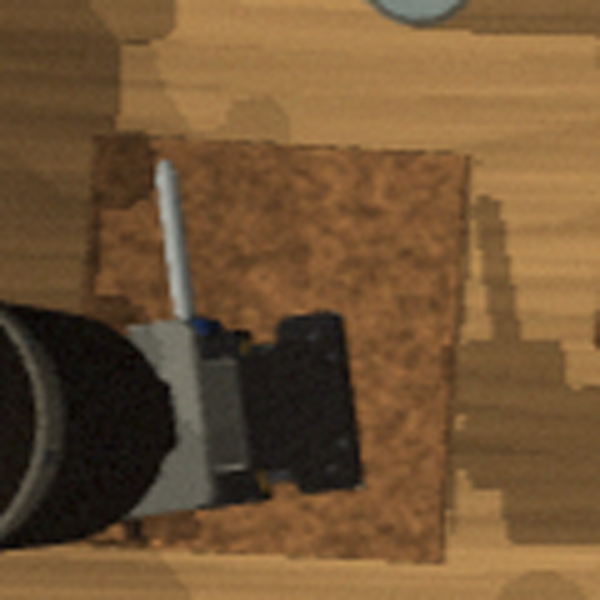

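```bash
python3 - <<'E'
from h import *
for n,(u0,v0) in(('sc8',(290,230)),('top8',(100,150))):
    d=load(n)
    L=[(320,590),(350,560),(380,540),(410,515),(440,490),(460,475)] if n=='sc8' else [(165,170),(168,200),(172,230),(176,260),(180,290),(184,312)]
    for a,b in L: print(n,a,b,w(d,u0+a/5,v0+b/5).round(4))
d=load('sc8')
for a,b in((490,440),(475,450),(520,430),(500,420),(530,400)): print('htop',w(d,290+a/5,230+b/5).round(4))
print(arm.get_state()['eef_pos'])
E
```

```text
sc8 320 590 [0.6078 0.3963 0.1135]
sc8 350 560 [0.5905 0.3913 0.1118]
sc8 380 540 [0.5772 0.391  0.1139]
sc8 410 515 [0.5623 0.3889 0.1156]
sc8 440 490 [0.5456 0.3855 0.1141]
sc8 460 475 [0.5349 0.3839 0.1136]
top8 165 170 [0.6055 0.3912 0.1111]
top8 168 200 [0.5909 0.3893 0.1107]
top8 172 230 [0.5766 0.3877 0.1076]
top8 176 260 [0.5615 0.3835 0.1127]
top8 180 290 [0.5473 0.3823 0.1086]
top8 184 312 [0.5366 0.3801 0.108 ]
htop [0.522  0.3824 0.125 ]
htop [0.5295 0.3831 0.1251]
htop [0.5079 0.3832 0.1218]
htop [0.5131 0.3773 0.1247]
htop [0.4972 0.3756 0.1236]
[0.47829478 0.37006478 0.05994651]
```

```bash
python3 - <<'E'
from h import *
d=load('top0')
for n,(u,v,z) in dict(glue=(315,284,.1),ochre=(353,298,.075),red=(215,292,.07)).items(): print(n,w(d,u,v,z).round(3), w(d,u,v).round(3))
# cloud region above .03 between x .3-.48, y -.25..0.1
P=np.array([w(d,u,v) for v in range(262,325) for u in range(240,400)]);
for lo in(.03,.06,.085):
    q=P[(P[:,2]>lo)&(P[:,2]<.13)]
    for a,b in((-.05,.02),(-.2,-.055)):
        k=q[(q[:,1]>a)&(q[:,1]<b)]; print(lo,len(k),k.min(0).round(3) if len(k) else '',k.max(0).round(3) if len(k) else '')
E
```

```text
glue [ 0.37  -0.058  0.1  ] [ 0.371 -0.057  0.101]
ochre [ 0.334 -0.157  0.075] [ 0.334 -0.157  0.075]
red [0.343 0.19  0.07 ] [0.343 0.19  0.07 ]
0.03 187 [ 0.343 -0.05   0.031] [ 0.398 -0.027  0.104]
0.03 610 [ 0.307 -0.182  0.031] [ 0.399 -0.055  0.104]
0.06 155 [ 0.343 -0.05   0.06 ] [ 0.397 -0.028  0.104]
0.06 502 [ 0.307 -0.182  0.06 ] [ 0.397 -0.055  0.104]
0.085 25 [ 0.361 -0.05   0.086] [ 0.381 -0.043  0.104]
0.085 51 [ 0.358 -0.068  0.096] [ 0.383 -0.055  0.104]
```

```bash
python3 -m inch '1 0 0 -0.1 0 0 0;1 0 0 -0.2 0 0 0;1 0 -0.8 -0.2 0 0 0.3;1 0 -0.8 -0.2 0 0 0.3;1 0 -0.8 -0.2 0 0 0.3;1 0 -0.8 -0.2 0 0 0.3;1 0 -0.8 -0.2 0 0 0.3;1 0 -0.8 -0.2 0 0 0.3;1 0 -0.8 -0.2 0 0 0.3;1 0 -0.8 -0.2 0 0 0.3;1 0 -0.8 -0.2 0 0 0.3'; python3 - <<'E'
from h import *
rel([.437,-.095,.12],-8.3)
E
```

```text
t: 18.95
eef_pos: [0.5191, 0.135, 0.1202]
ee_rot: [-3.141, -0.001, 2.998]
force: [-0.2, 0.4, -0.9]
width: 0.0277
shift [ 0.161 -0.798  0.001] turn [-0.    -0.001  0.001]
```

```bash
python3 -m inch '1 0.161 -0.1 0 0 0 0;1 0.161 -0.798 0 0 0 0;1 0.161 -0.798 0 0 0 0;1 0.161 -0.798 0 0 0 0;1 0.161 -0.798 0 0 0 0;1 0.161 -0.798 0 0 0 0;1 0.161 -0.798 0 0 0 0;1 0.161 -0.798 0 0 0 0;1 0.161 -0.798 0 0 0 0'; python3 - <<'E'
from h import *
rel([.437,-.095,-.001],-8.3)
snap('top','top9'); crop('top9',240,140,380,260,5,'c16')
E
```

```text
t: 19.85
eef_pos: [0.4375, -0.0947, 0.1206]
ee_rot: [3.141, 0.0, 2.998]
force: [0.6, 0.1, -0.3]
width: 0.0276
shift [ 0.002 -0.001  0.405] turn [0.    0.    0.002]
```

View pics/c16.png

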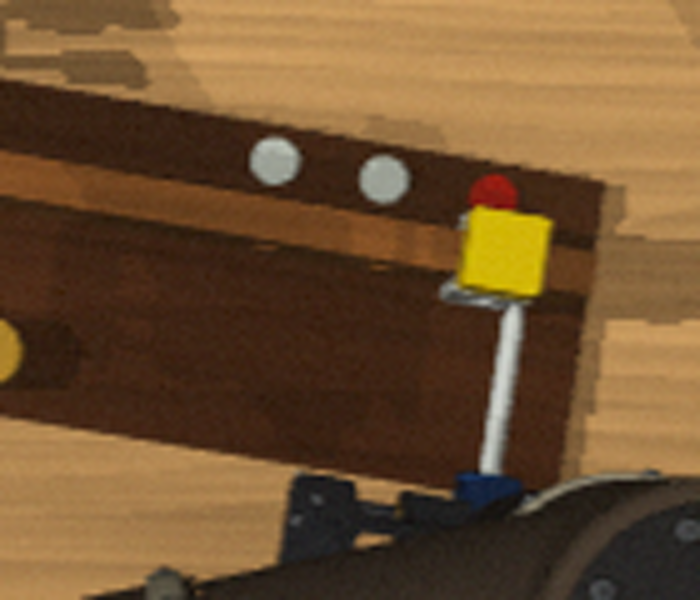

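The pin is held with its rod pointing at the stop, rod from crop (492,470) to tip (515,308). Checking how the rod line sits against the hole axis.

```bash
python3 - <<'E'
from h import *
d=load('top9')
W=lambda a,b,z: w(d,(a+.5)/5-.5+240,(b+.5)/5-.5+140,z)
A=W(491.5,470,.1666);B=W(514,310,.1666);print(A.round(4),B.round(4),np.degrees(np.arctan2(*(B-A)[1::-1])),np.linalg.norm(B-A))
f=np.array([.9895,-.1444]);y=np.array([.1444,.9895]);H=np.array([.6043,-.1195])
for p in(A,B):print((p[:2]-H)@f,(p[:2]-H)@y)
print((arm.get_state()['eef_pos'][:2]-H)@f,(arm.get_state()['eef_pos'][:2]-H)@y)
# depth-based rod columns
for v in range(204,233,4):
    row=[(u,w(d,u,v)) for u in range(330,352)]
    r=[(u,p) for u,p in row if p[2]>.14]; 
    if r: m=np.mean([p for u,p in r],0); print(v,m.round(4),((m[:2]-H)@f).round(4),((m[:2]-H)@y).round(4))
E
```

```text
[ 0.4941 -0.1023  0.1666] [ 0.5688 -0.1119  0.1666] -7.38814604431029 0.07534216586761017
-0.11156699490512367 0.0011414114165033881
-0.036235872800967274 0.002343942723542486
-0.1687044499767238 0.0004643946964151258
204 [ 0.5629 -0.1094  0.1695] -0.0425 0.004
208 [ 0.5535 -0.1083  0.1696] -0.0519 0.0037
212 [ 0.5441 -0.107   0.1712] -0.0614 0.0037
216 [ 0.5349 -0.1062  0.1697] -0.0706 0.0031
220 [ 0.5255 -0.1049  0.1713] -0.0801 0.0031
224 [ 0.5087 -0.0724  0.3635] -0.1014 0.0328
228 [ 0.507  -0.1019  0.1693] -0.0988 0.0033
232 [ 0.4977 -0.1008  0.1699] -0.1082 0.0031
```

```bash
python3 -m inch '1 0 -0.005 0.1 0 0 0;1 0 -0.005 0.25 0 0 0;1 0 -0.005 0.36 0 0 0;1 0 -0.005 0.404 0 0 0;1 0 -0.005 0.404 0 0 0;1 0 -0.005 0.404 0 0 0'; python3 - <<'E'
from h import *
snap('top','top10'); crop('top10',270,160,380,250,7,'c17');snap('scene','sc10'); crop('sc10',190,150,310,250,6,'c18')
E
```

```text
t: 20.5
eef_pos: [0.4373, -0.0967, -0.0003]
ee_rot: [-3.141, -0.0, 2.998]
force: [0.3, 0.6, -0.8]
width: 0.0275
```

View pics/c17.png

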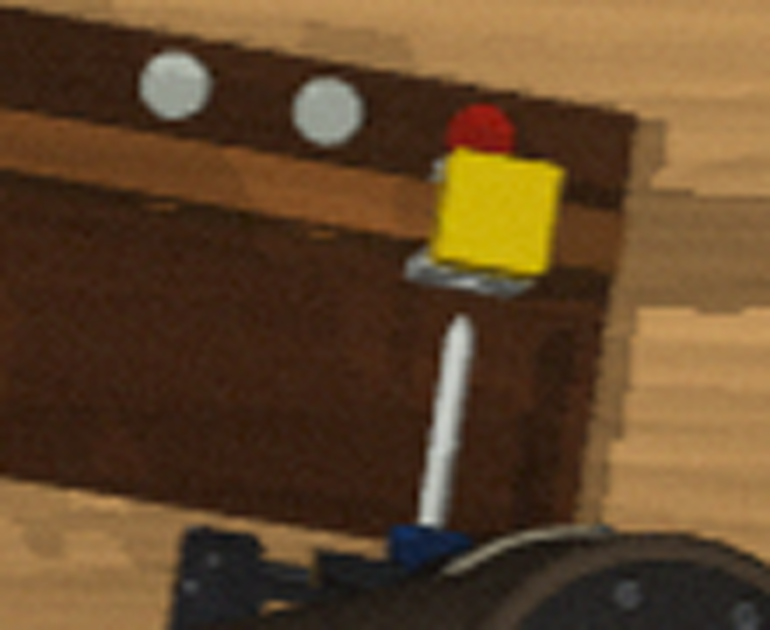

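View pics/c18.png

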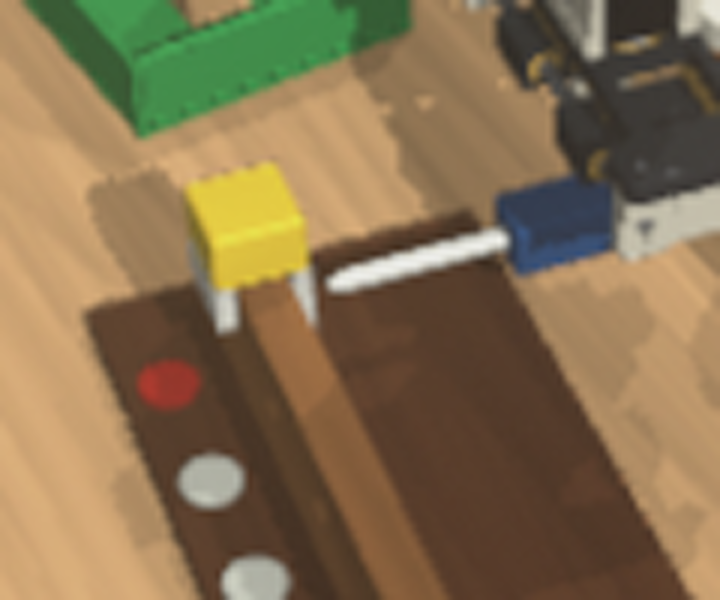

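```bash
python3 - <<'E'
from h import *
d=load('top10')
W=lambda a,b,z: w(d,(a+.5)/7-.5+270,(b+.5)/7-.5+160,z)
f=np.array([.9895,-.1444]);y=np.array([.1444,.9895]);H=np.array([.6043,-.1195])
for p in((433,520),(448,420),(461,325),(461,318)):
    q=W(*p,.045);print(q.round(4),((q[:2]-H)@f).round(4),((q[:2]-H)@y).round(4))
D=[W(176,85,.015),W(328,110,.015)]
# red disc axis: extrapolate
R=2*D[1]-D[0];print('red pred',R,((R[:2]-H)@y))
# plate front bottom corners z~.075 top edge? plate left/right at z .020
for p in((408,270),(520,293)): q=W(*p,.03);print('plate',q,((q[:2]-H)@f).round(4),((q[:2]-H)@y).round(4))
for v in range(208,234,4):
    r=[w(d,u,v) for u in range(325,342)]; r=[p for p in r if p[2]>.03]
    if r: m=np.mean(r,0);print(m.round(4),((m[:2]-H)@y).round(4))
e=load('sc10')
for a,b in((340,282),(360,275),(400,264),(440,254),(480,244)): print('sc',w(e,190+a/6,150+b/6).round(4))
E
```

```text
[ 0.495  -0.1043  0.045 ] -0.1104 -0.0008
[ 0.5324 -0.1095  0.045 ] -0.0726 -0.0005
[ 0.5681 -0.1139  0.045 ] -0.0366 0.0003
[ 0.5708 -0.1139  0.045 ] -0.034 0.0007
red pred [ 0.64446844 -0.12480714  0.015     ] 0.0005489054311772405
plate [ 0.58987962 -0.09571222  0.03      ] -0.0177 0.0215
plate [ 0.58206422 -0.13856596  0.03      ] -0.0192 -0.0221
[ 0.5625 -0.1109  0.0492] 0.0024
[ 0.552  -0.1111  0.0492] 0.0008
[ 0.5416 -0.1087  0.0486] 0.0017
[ 0.5311 -0.1075  0.0488] 0.0013
[ 0.5206 -0.1062  0.0494] 0.0011
[ 0.5101 -0.1038  0.0489] 0.002
[ 0.4997 -0.1037  0.0504] 0.0005
sc [ 0.5652 -0.1096  0.0493]
sc [ 0.556  -0.109   0.0495]
sc [ 0.5385 -0.1058  0.0504]
sc [ 0.5202 -0.1041  0.049 ]
sc [ 0.5027 -0.1005  0.0496]
```

The rod's lateral error is under 1 mm, and its top at z = 0.0493 puts the axis at about 0.0445. Inserting in stages while watching the force.

```bash
python3 -m inch '1 -0.02 0 0 0 0 0;1 -0.04 0 0 0 0 0;1 -0.06 0 0 0 0 0;1 -0.08 0 0 0 0 0;1 -0.1 0 0 0 0 0;1 -0.1 0 0 0 0 0'
```

```text
t: 21.2
eef_pos: [0.4675, -0.1018, -0.0006]
ee_rot: [-3.142, 0.0, 2.997]
force: [-0.7, 0.5, -1.7]
width: 0.0279
```

```bash
python3 -m inch '1 -0.02 0 0 0 0 0;1 -0.04 0 0 0 0 0;1 -0.06 0 0 0 0 0;1 -0.08 0 0 0 0 0;1 -0.1 0 0 0 0 0;1 -0.12 0 0 0 0 0;1 -0.14 0 0 0 0 0;1 -0.16 0 0 0 0 0;1 -0.18 0 0 0 0 0;1 -0.18 0 0 0 0 0'; python3 - <<'E'
from h import *
snap('top','top11'); snap('scene','sc11'); crop('sc11',190,150,310,250,6,'c19')
E
```

```text
t: 22.2
eef_pos: [0.5211, -0.1095, -0.0005]
ee_rot: [3.142, 0.001, 2.997]
force: [1.4, 2.0, -0.8]
width: 0.0281
```

View pics/c19.png

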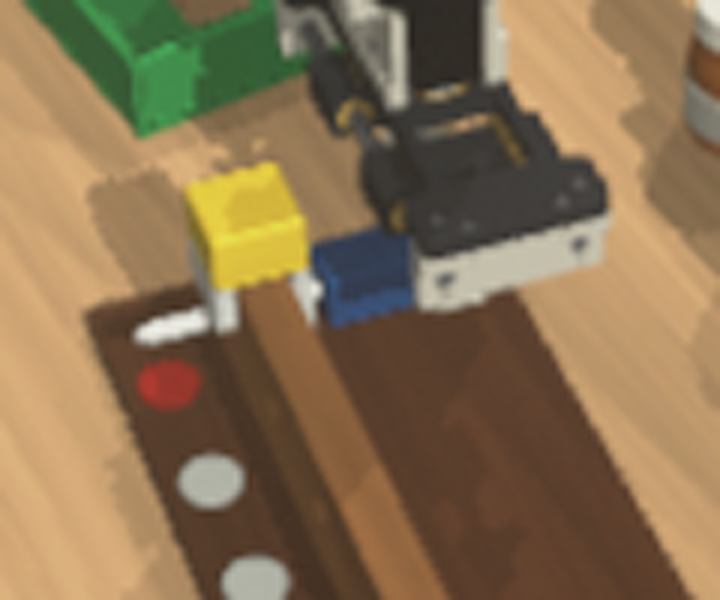

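The rod is out past the rail at crop (170,328), and the handle is a few mm short of the plate. Pressing home in small steps.

```bash
python3 -m inch '1 -0.015 0 0 0 0 0;1 -0.02 0 0 0 0 0;1 -0.02 0 0 0 0 0'; python3 -m inch '1 -0.006 0 0 0 0 0;1 -0.006 0 0 0 0 0'
```

```text
t: 22.6
eef_pos: [0.5259, -0.1103, -0.0006]
ee_rot: [-3.142, -0.0, 2.997]
force: [-0.1, 2.0, -0.8]
width: 0.0278
t: 22.8
eef_pos: [0.5276, -0.1106, -0.0006]
ee_rot: [-3.142, -0.0, 2.997]
force: [-0.5, 2.0, -1.8]
width: 0.0275
```

```bash
python3 -m inch '1 -0.006 0 0 0 0 0;1 -0.006 0 0 0 0 0'
```

```text
t: 23.0
eef_pos: [0.5292, -0.1109, -0.0006]
ee_rot: [-3.142, -0.0, 2.997]
force: [-1.3, 3.1, -0.4]
width: 0.0277
```

```bash
python3 -m inch '1 -0.006 0 0 0 0 0;1 -0.006 0 0 0 0 0'
```

```text
t: 23.2
eef_pos: [0.529, -0.1112, -0.0009]
ee_rot: [-3.141, -0.004, 2.996]
force: [-6.5, 4.1, 3.9]
width: 0.028
```

```bash
python3 - <<'E'
from h import *
H=np.array([.6043,-.1195]);s=arm.get_state();print((s['eef_pos'][:2]-H)@[.9895,-.1444])
snap('scene','sc12'); crop('sc12',200,170,290,230,8,'c20')
E
```

```text
-0.07567244326918139
```

View pics/c20.png

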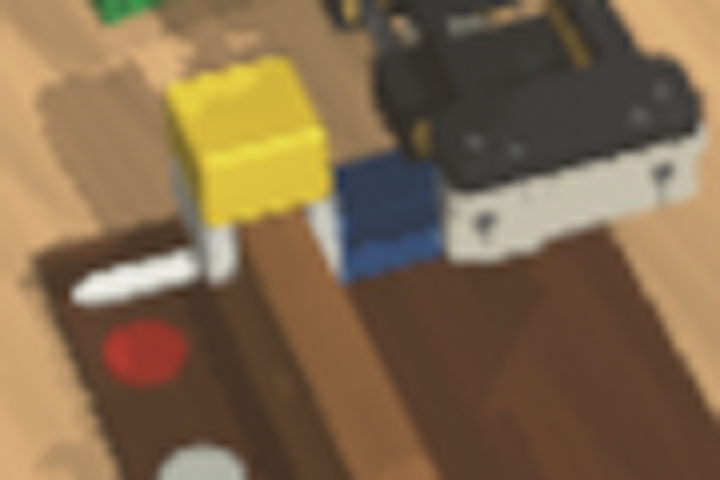

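Contact: 6.5 N of push, and the picture shows the handle flush against the plate at crop (340,220). Releasing and retreating straight up.

```bash
python3 -m inch '0.3 0.004 0 0 0 0 0;0.3 0.004 0 0 0 0 0;0.3 0.004 0 0 0 0 0;0.3 0.004 0 0 0 0 0;0.3 0.004 0 0 0 0 0;0.3 0.004 0 0 0 0 0;0.3 0.004 0 -0.1 0 0 0;0.3 0.004 0 -0.22 0 0 0;0.3 0.004 0 -0.35 0 0 0;0.3 0.004 0 -0.45 0 0 0;0.3 0.004 0 -0.45 0 0 0' ; python3 -m inch '0.3 0.6 0.3 -0.1 0 0 0;0.3 0.6 0.3 -0.1 0 0 0;0.3 0.6 0.5 -0.1 0 0 0;0.3 0.6 0.9 -0.1 0 0 0;0.3 0.6 0.9 -0.1 0 0 0;0.3 0.6 0.9 -0.1 0 0 0;0.3 0.6 0.9 -0.1 0 0 0;0.3 0.6 0.9 -0.1 0 0 0;0.3 0.6 0.9 -0.1 0 0 0';python3 - <<'E'
from h import *
snap('top','top13'); snap('scene','sc13'); crop('sc13',190,150,300,240,7,'c21'); crop('top13',270,150,480,270,3,'c22')
E
```

```text
t: 24.35
eef_pos: [0.533, -0.111, 0.1393]
ee_rot: [3.14, 0.008, 2.997]
force: [-0.6, 0.0, 0.5]
width: 0.0615
t: 25.25
eef_pos: [0.3902, 0.1831, 0.1639]
ee_rot: [-3.141, -0.001, 3.0]
force: [-0.1, -0.5, 0.2]
width: 0.0613
```

View pics/c21.png

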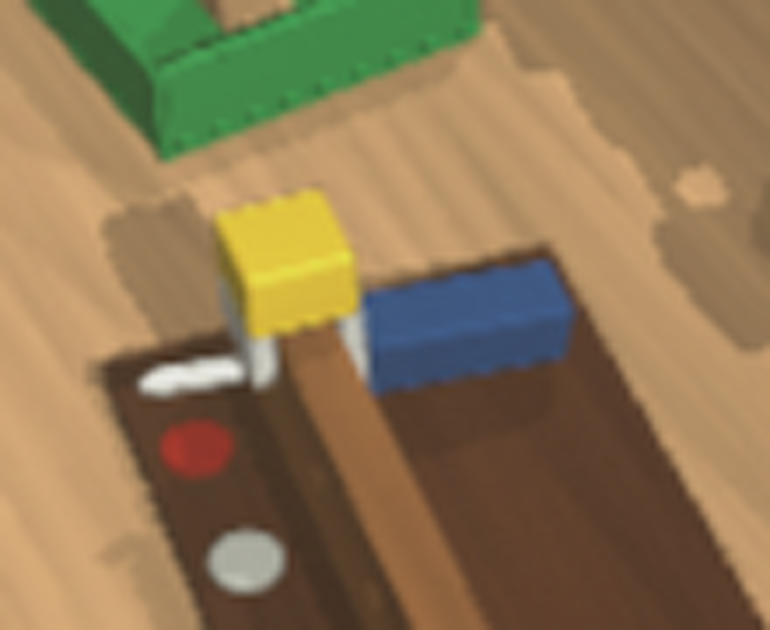

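View pics/c22.png

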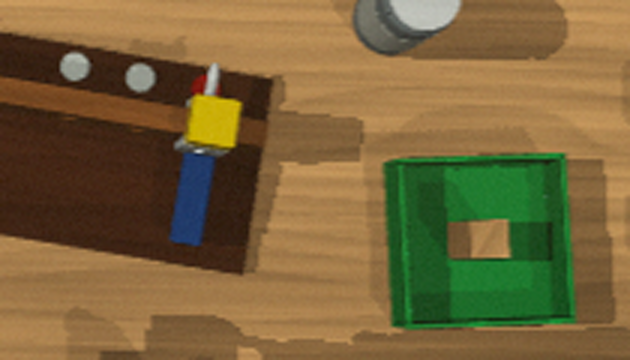

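View pics/sc13.png

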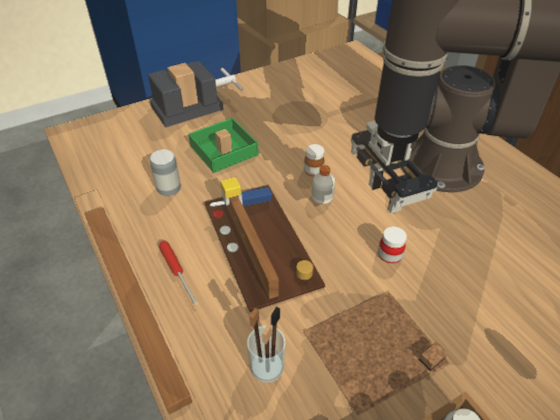

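The pin is through with its handle against the plate at crop (368,340), the rod tip shows at (145,382), and the offcut is in the tray. The bystanders look undisturbed. Measuring the final tilt, tip and gap.

```bash
python3 - <<'E'
from h import *
d=load('top13');e=load('sc13')
f=np.array([.9895,-.1444]);y=np.array([.1444,.9895]);H=np.array([.6043,-.1195])
def F(p): return (((p[:2]-H)@f*1000).round(1),((p[:2]-H)@y*1000).round(1),(p[2]*1000).round(1))
for a,b in((205,160),(200,175),(195,200),(190,225),(187,238)): print('handle top',F(w(d,270+a/3,150+b/3)))
for a,b in((212,68),(211,75),(210,85)): print('rod top',F(w(d,270+a/3,150+b/3)))
for a,b in((148,382),(180,375),(215,372)): print('rod sc',F(w(e,190+a/7,150+b/7)))
for a,b in((385,305),(450,290),(540,275)): print('h sc',F(w(e,190+a/7,150+b/7)))
print('tip sc',F(w(e,190+140/7,150+381/7,.048)),'front edge',F(w(e,190+364/7,150+296/7,.059)),'rear',F(w(e,190+548/7,150+262/7,.059)))
pts=np.array([w(d,u,v) for v in range(175,205) for u in range(325,355)])
q=pts[(pts[:,2]>.095)&(pts[:,2]<.115)];r=cv2.minAreaRect((q[:,:2]*1000).astype(np.float32));print('cap',F(np.array([*r[0],105])/1000))
# bystander before/after diff
o=load('top0')
for n,(u,v) in dict(tin=(237,210),filler=(410,148),cup=(180,140),driver=(312,122),glue=(315,284),ochre=(353,298),red=(215,292),sander=(119,249)).items():
    A=cv2.cvtColor(o['img'][v-14:v+14,u-14:u+14],cv2.COLOR_RGB2GRAY).astype(np.float32);B=cv2.cvtColor(d['img'][v-14:v+14,u-14:u+14],cv2.COLOR_RGB2GRAY).astype(np.float32)
    print(n,cv2.phaseCorrelate(A,B),np.abs(A-B).mean().round(1))
E
```

```text
handle top (np.float64(-29.9), np.float64(-4.3), np.float64(58.4))
handle top (np.float64(-43.5), np.float64(-1.9), np.float64(59.1))
handle top (np.float64(-65.2), np.float64(-1.6), np.float64(54.9))
handle top (np.float64(-87.0), np.float64(-1.5), np.float64(49.4))
handle top (np.float64(-98.6), np.float64(-0.5), np.float64(50.5))
rod top (np.float64(51.8), np.float64(1.1), np.float64(50.7))
rod top (np.float64(45.2), np.float64(1.3), np.float64(52.3))
rod top (np.float64(36.2), np.float64(0.9), np.float64(53.3))
rod sc (np.float64(51.6), np.float64(0.6), np.float64(52.4))
rod sc (np.float64(40.6), np.float64(4.2), np.float64(55.2))
rod sc (np.float64(28.2), np.float64(5.3), np.float64(53.2))
h sc (np.float64(-38.5), np.float64(-3.2), np.float64(55.4))
h sc (np.float64(-63.5), np.float64(-3.8), np.float64(53.7))
h sc (np.float64(-98.2), np.float64(-3.3), np.float64(49.8))
tip sc (np.float64(53.2), np.float64(-5.4), np.float64(48.0)) front edge (np.float64(-31.9), np.float64(-6.7), np.float64(59.0)) rear (np.float64(-100.0), np.float64(0.7), np.float64(59.0))
cap (np.float64(-0.6), np.float64(1.2), np.float64(105.0))
tin ((-0.02335560873636844, 0.038939303282782944), 0.9955363104078505) 14.3
filler ((-0.09762733909464494, -0.03026092157285376), 0.9589025603400336) 30.7
cup ((-0.02102637755349157, 0.023419664702744925), 0.9550430096520318) 13.9
driver ((-0.01489536917395462, -0.04147395520437236), 0.8814454942279392) 19.7
glue ((0.330528269387548, 0.2903823397947267), 0.6540290962325203) 21.3
ochre ((-0.05366282933855082, 0.015499419193501396), 0.8559800341394213) 16.0
red ((0.5839530042459025, 0.7295969615765454), 0.2348012187745836) 78.9
sander ((-0.10388788171243135, -0.05086539822244518), 0.8791728417078654) 8.4
```

```bash
python3 - <<'E'
from h import *
crop('top13',320,165,350,235,10,'a'); a=cv2.imread('pics/a.png'); crop('sc13',205,172,280,212,6,'b'); b=cv2.imread('pics/b.png')
c=np.zeros((700,300+450,3),np.uint8);c[:700,:300]=a;c[:240,300:]=b;cv2.imwrite('pics/c23.png',c[:600] if 0 else cv2.resize(c,None,fx=.857,fy=.857))
E
```

```text
(no output)
```

View pics/c23.png

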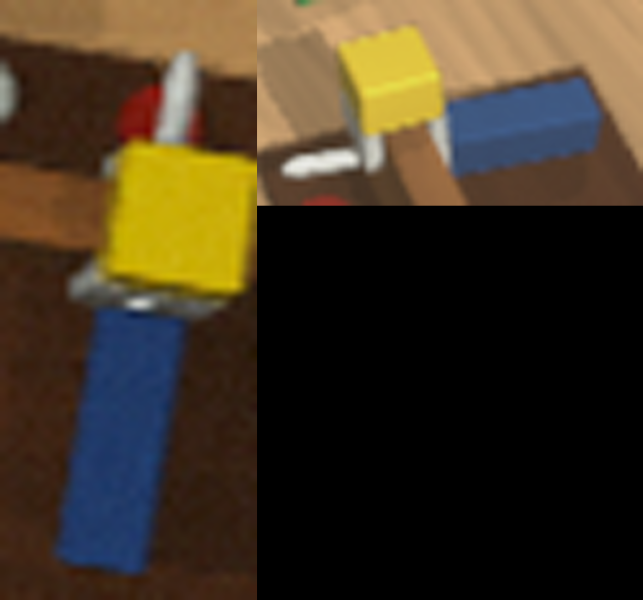

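```bash
python3 - <<'E'
from h import *
d=load('top13')
f=np.array([.9895,-.1444]);y=np.array([.1444,.9895]);H=np.array([.6043,-.1195])
def F(a,b,z): p=w(d,320+a/8.57-.45,165+b/8.57-.45,z); return ((p[:2]-H)@f*1000).round(1),((p[:2]-H)@y*1000).round(1)
print('tip',F(187,54,.050),'front',F(140,310,.059),'rear',F(102,570,.050), 'plate front bottom', F(165,312,.020),F(82,297,.020))
print('handle sides mid', F(88,430,.054),F(170,430,.054))
E
```

```text
tip (np.float64(56.9), np.float64(-0.0)) front (np.float64(-24.3), np.float64(3.2)) rear (np.float64(-103.4), np.float64(1.0)) plate front bottom (np.float64(-19.1), np.float64(-10.0)) (np.float64(-18.8), np.float64(16.5))
handle sides mid (np.float64(-62.4), np.float64(12.4)) (np.float64(-58.3), np.float64(-12.2))
```

The gap measures about 2 mm with about 2 mm uncertainty, and the limit is 5 mm. For margin I'll nudge the handle from behind with closed fingers.

```bash
python3 - <<'E'
from h import *
rel([.4776,-.1010,.12],-8.3)
E
```

```text
shift [-0.423 -0.89   0.147] turn [-0.001 -0.001 -0.   ]
```

```bash
python3 -m inch '1 -0.423 -0.3 0 0 0 0;1 -0.423 -0.6 0 0 0 0;1 -0.423 -0.89 0 0 0 0;1 -0.423 -0.89 0 0 0 0;1 -0.423 -0.89 0 0 0 0;1 -0.423 -0.89 0 0 0 0;1 -0.423 -0.89 0 0 0 0;1 -0.423 -0.89 0.1 0 0 0;1 -0.423 -0.89 0.147 0 0 0;1 -0.423 -0.89 0.147 0 0 0' 20; python3 - <<'E'
from h import *
rel([.4776,-.1010,-.0075],-8.3)
E
```

```text
t: 26.35
eef_pos: [0.4755, -0.1018, 0.1183]
ee_rot: [-3.141, -0.004, 2.994]
force: [-0.2, 0.8, -0.0]
width: 0.0002
shift [-0.008  0.004  0.419] turn [-0.001 -0.004 -0.003]
```

```bash
python3 -m inch '1 0 0 0.1 0 0 0;1 0 0 0.25 0 0 0;1 0 0 0.38 0 0 0;1 0 0 0.42 0 0 0;1 0 0 0.42 0 0 0'; python3 -m inch '1 -0.01 0 0 0 0 0;1 -0.02 0 0 0 0 0;1 -0.02 0 0 0 0 0'
```

```text
t: 26.85
eef_pos: [0.4766, -0.1009, -0.0069]
ee_rot: [-3.14, -0.003, 2.996]
force: [-0.3, 0.1, 0.8]
width: 0.0006
t: 27.15
eef_pos: [0.4855, -0.1011, -0.0042]
ee_rot: [3.141, 0.003, 2.997]
force: [0.0, 0.5, 0.3]
width: 0.0006
```

```bash
python3 -m inch '1 -0.01 0 0 0 0 0;1 -0.016 0 0 0 0 0;1 -0.016 0 0 0 0 0'; python3 -m inch '1 -0.007 0 0 0 0 0;1 -0.007 0 0 0 0 0'; python3 - <<'E'
from h import *
snap('scene','sc14'); crop('sc14',200,160,300,235,7,'c24')
E
```

```text
t: 27.45
eef_pos: [0.489, -0.1018, -0.0054]
ee_rot: [3.141, 0.001, 2.997]
force: [0.7, -0.6, -0.7]
width: 0.0003
t: 27.65
eef_pos: [0.4905, -0.1022, -0.0057]
ee_rot: [-3.141, -0.0, 2.997]
force: [-0.3, -0.6, -0.9]
width: 0.0003
```

View pics/c24.png

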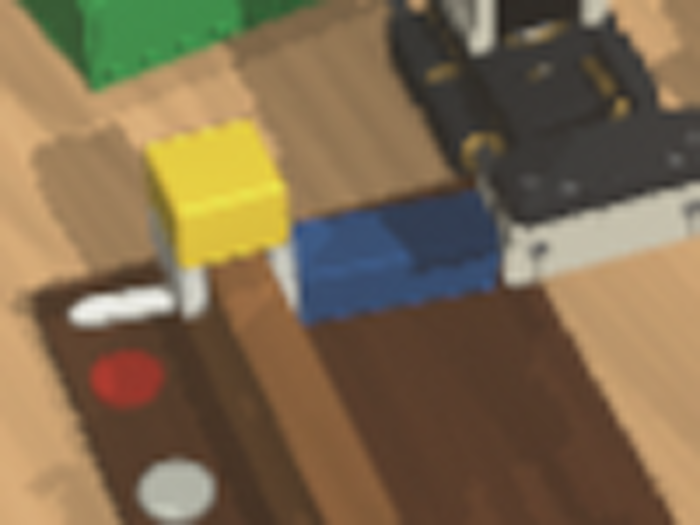

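```bash
python3 -m inch '1 -0.006 0 0 0 0 0;1 -0.01 0 0 0 0 0;1 -0.01 0 0 0 0 0'
```

```text
t: 28.0
eef_pos: [0.4906, -0.1029, -0.0065]
ee_rot: [-3.141, -0.005, 2.996]
force: [-5.9, 1.7, 2.5]
width: 0.0004
```

```bash
python3 -m inch '1 -0.006 0 0 0 0 0;1 -0.006 0 0 0 0 0'
```

```text
t: 28.2
eef_pos: [0.4905, -0.1033, -0.0069]
ee_rot: [-3.14, -0.008, 2.995]
force: [-10.4, 2.0, 4.2]
width: 0.0002
```

```bash
python3 -m inch '1 -0.006 0 0 0 0 0;1 -0.006 0 0 0 0 0'
```

```text
t: 28.4
eef_pos: [0.4903, -0.1037, -0.0074]
ee_rot: [-3.14, -0.011, 2.995]
force: [-15.6, 3.6, 6.1]
width: 0.0008
```

15 N produced no movement, so the pin is fully home. Backing off, then up and away.

```bash
python3 -m inch '1 0.03 0 0 0 0 0;1 0.08 0 0 0 0 0;1 0.08 0 0 0 0 0;1 0.08 0 -0.15 0 0 0;1 0.08 0 -0.3 0 0 0;1 0.08 0 -0.5 0 0 0;1 0.08 0 -0.55 0 0 0;1 0.08 0 -0.55 0 0 0'; python3 -m inch '1 0.25 0.3 0 0 0 0;1 0.25 0.6 0 0 0 0;1 0.25 0.9 0 0 0 0;1 0.25 0.9 0 0 0 0;1 0.25 0.9 0 0 0 0;1 0.25 0.9 0 0 0 0;1 0.25 0.9 0 0 0 0;1 0.25 0.9 0 0 0 0'; python3 -m inch '1 0 0 0 0 0 0;1 0 0 0 0 0 0'; python3 - <<'E'
from h import *
d=snap('top','top15'); snap('scene','sc15'); 
crop('top15',320,165,350,235,10,'a'); a=cv2.resize(cv2.imread('pics/a.png'),None,fx=.857,fy=.857)
b=cv2.imread('pics/sc15.png')
c=np.zeros((600,800,3),np.uint8);c[:600,:257]=a[:600];c[:405,260:]=cv2.resize(b,(540,405));cv2.imwrite('pics/c25.png',c)
f=np.array([.9895,-.1444]);y=np.array([.1444,.9895]);H=np.array([.6043,-.1195])
pts=np.array([w(d,u,v) for v in range(175,205) for u in range(325,355)])
q=pts[(pts[:,2]>.095)&(pts[:,2]<.115)];r=cv2.minAreaRect((q[:,:2]*1000).astype(np.float32));p=np.array(r[0])/1000;print('cap',(p-H)@f,(p-H)@y)
E
```

```text
t: 29.2
eef_pos: [0.4771, -0.0995, 0.1642]
ee_rot: [3.14, 0.009, 2.998]
force: [0.0, -0.6, 0.1]
width: 0.0009
t: 30.0
eef_pos: [0.438, 0.1791, 0.1587]
ee_rot: [-3.141, -0.001, 2.999]
force: [-0.1, -0.1, -0.9]
width: 0.0008
t: 30.2
eef_pos: [0.4382, 0.1774, 0.1592]
ee_rot: [-3.141, -0.0, 2.995]
force: [0.3, -0.3, 0.7]
width: 0.0006
cap -0.0005647101928710279 0.0007215798977661249
```

View pics/c25.png

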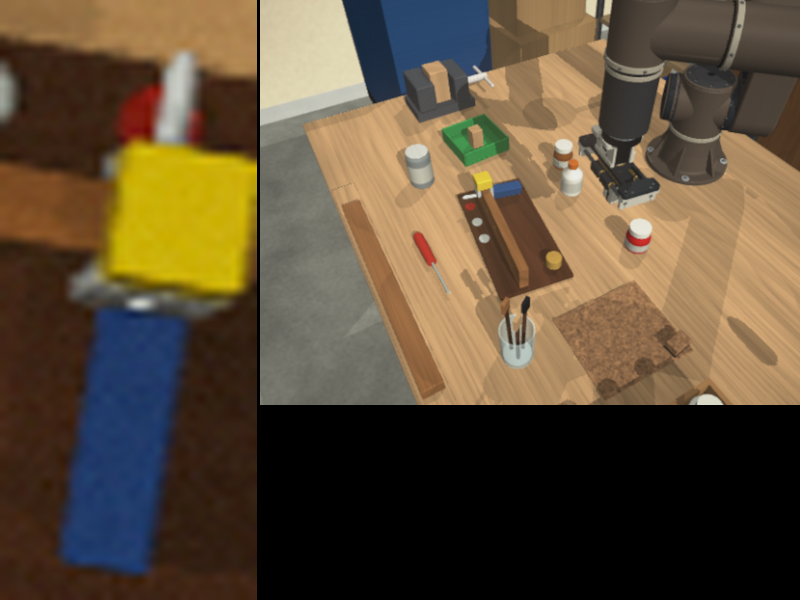

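The stop is about 1 mm from the marked hole. The pin is home and untouched, the offcut is in the tray, and every bystander is in place. Handing in.

```bash
python3 -c "
from station import arm
print(arm.job_done())"
```

```text
the job is handed in; nothing more can be done
None
```

The job is handed in at about 30 s of the 72 s allowed; the station reports no verdict. I put the offcut in the tray, slid the stop to the marked hole, and pushed the pin fully home and let go.

**Last checks**
- **Stop:** its cap measures about 1 mm from the marked hole, against 4 mm allowed.
- **Pin:** the tip is about 57 mm past the rail's middle and within 1 mm sideways. It tilts about 0.12 rad, because the handle sags in the hole clearance (limit 0.2).
- **Offcut:** it stands upright in the tray rather than lying flat. By its placing, its centre should be about 35 mm above the bench, inside the 0–50 mm limit.
- **Bystanders:** none looks moved in the last pictures. Image matching showed no real shift for most of them. For the red jar it gave nothing usable, and for the glue bottle only a weak match, so those two I checked by eye. The robot touches nothing.

**What disagreed**
- **Tool height:** the reported TCP height was about 37 mm lower than the real fingertips. My first try to grip the stop's cap closed on air, so I measured the offset by touching the cap and used it from then on. The offcut had already been gripped near its top because of it.
- **Pin seating:** the camera suggested the pin was about 2 mm short of the plate. A 15 N push from behind did not move it, so I take it as home.

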